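# Probe the gold test pad of a display module

## Robot

A 6-joint arm with a two-finger parallel gripper is mounted at the origin on the work surface. World frame = base frame: x ahead of the robot, y to its left, z up, the work surface at z = 0. Lengths are in m, angles in rad, forces in N, time in s.
With the tool pointing down it reaches from about 0.35 to 0.975 m from the base axis. Payload 7.1 kg.
Tool frame: the origin (TCP) lies midway between the tips of the shut fingers; the grasp point (between the pads) lies 19 mm behind it; z points along the fingers, x is the direction in which the jaws open and shut, and the axes are right-handed (so a half turn about z gives the same grasp; the last joint's range is limited). The gripper opens to 88 mm and grips with 3 to 60 N. Pads are 20 mm wide; open, the fingers measure 115 mm over their backs; the gripper's body (75 mm by 178 mm) begins 61 mm behind the grasp point.
Start: joints at [-1.142, 0.423, 1.63, -0, 1.089, -0.019], TCP at [0.271, -0.563, 0.223] pointing down, gripper open.
Joint ranges: [-3, 3], [-0.9, 2.11], [0.09, 2.58], [-1.31, 4.45], [0.11, 2.69], [-2.54, 2.54]. Speed limits (rad/s): [2.39, 2.39, 3.01, 3.14, 3.14, 3.14].

## Interface

Orientations are given as a unit quaternion [x, y, z, w].
In Python, from station import telemetry, snapshot, camera_model, job gives the robot as it stands.
- The arm moves only by the tool send_rows, never from a script. Its argument "deltas" is one flat list of numbers, 7 for each row, row after row: the turn, a rotation vector about the tool's x, y, z in degrees, then the shift along the tool's x, y, z in mm, then the opening, from -1 (shut) to 1 (fully open). In form: [ax, ay, az, tx, ty, tz, fingers, ax, ay, az, tx, ty, tz, fingers, ...]. A call has 1 to 8 rows; each row shifts and turns the pose as measured when the row begins, along the tool's axes as they then stand; what a row does not reach is not made up. A row lasts 1/12 s, in which the tool goes at most 41.7 mm and 7.16 degrees, less where a joint would pass 70% of its speed; a pose out of reach is approached as far as the arm can. A call is refused whole if a number of a shift passes 41.7 or a number of a turn 7.16, either way. A call with a gripper value outside its range is refused whole. The fingers move at their own pace and stop on an object; "force" is the grip in N (left out, the last holds). Time passes only in rows, so rows that do not move let the fingers close. It gives the time, the measured TCP pose, the force and the opening at its end, in the units of the state.
- telemetry.get_obs(): the state, without advancing time (a new reading comes with each control period).
- snapshot(name): name is "scene" or "top" or "wrist"; returns (picture, depth): 420x560x3 uint8, red, green, blue; 420x560 float32, m along the optical axis (not along the pixel's ray), 0 where there is no reading.
- camera_model(name): a dict with "intrinsics" (3x3 intrinsics, pixels), "dist" ([k1, k2, p1, p2, k3] as OpenCV has them; the pictures are not rectified), "view" (4x4, takes a point from world to camera coordinates); the wrist camera has in their place "T_tool_cam" (4x4, takes a point from camera to tool coordinates, whose origin is the TCP and whose axes are the tool frame's). Camera axes: x right, y down, z forward; pixel columns grow to the right and rows downward; lengths in m; the calibration is good to about 2 mm. A picture is of the moment at which its call begins: read the wrist's pose just before it. camera_model takes no time and is no camera call.
- job.sign_off(): hands the job in, once; it reports no verdict.
The state is a dict: "time_s": time; "joints": joint angles; "dq": joint speeds; "joint_torque": joint torques, N m; "tcp_pos": TCP position; "tcp_rot": TCP orientation; "contact_force": force on the tool from outside, world axes, zero at the start; "torque": the same for the moment, N m; "grip_width": opening from 0.0 (shut) to 1.0 (fully open).
Only numpy, scipy, OpenCV 4.12 (cv2) and the standard library are available. Lean on these libraries where they do the work, as an engineer would, in place of code of your own. Each camera call takes 0.05 s, during which the arm holds its last target.

## Task

Slide the black carrier across the bench by its slanted orange handle, keeping it flat on the bench, until the gold test pad on its circuit board is centred under the brass pin of the probe station; the clear guard overhangs the handle there, so keep the gripper tilted. Let go, press the red knob down until the pin bears firmly on the gold pad for a moment, then release it so that the pin springs back up. Bring the pin down nowhere else on the board, and leave the tape roll, bottle and small blue bin alone.

Things in the scene. Friction and masses are not known exactly. Their poses are not given: they have to be found in the camera images.
- carrier: Loose black tray (190 mm along x, 120 along y, 10 thick, 0.7 kg) with a display module: white plate, green board, its top face 16 mm up, tallest part 27. Origin: centre of underside. Orange handle at the middle of the -x end, in the xz plane, leaning 40 degrees from vertical outwards over that end: a bar 68 mm long, 20 thick along y (grip across this), 28 the other way.
- grip (a point): Centre of the free part of the orange handle, the place to grip, at (-0.118, 0, 0.042) in the carrier's frame; 44 mm along the bar from its foot, 24 mm from its upper end. Axes as the carrier's.
- pad (a point): Centre of the gold test pad (disc of 14 mm diameter in a white disc of 28 mm) on the board's top face, at (0.020, 0.020, 0.016) in the carrier's frame.
- station: Probe station fixed to the bench; origin on the bench right under the pin. In its frame: foot x +-0.06, y 0.095 to 0.195, 20 mm high; column 50 mm square at y 0.145; grey head x +-0.03, y -0.035 to 0.175, z 0.165 to 0.22; clear level guard plate with yellow rim, x -0.149 to -0.026, y +-0.094, z 0.152 to 0.166. The carrier passes below; a vertical gripper on its handle hits the guard.
- pin_tip (a point): Lower end of the brass pin (5 mm across at the end), 42 mm above the bench when up; it moves down with the plunger.
- knob_top (a point): Centre of the flat top of the red knob (60 mm diameter, 18 mm thick) that pushes the pin, straight above the pin; 280 mm above the bench when up.
- plunger (a joint): Downward travel of knob and pin in m: 0 up, 0.032 at the stop; a spring (1.5 N at the top, about 3.5 N at 0.026) returns it. The pin meets the board at 0.026.
- tape_roll: Bystander: yellow roll of tape lying flat, 90 mm diameter, 18 mm high, origin under its centre.
- cleaner_bottle: Bystander: white bottle with blue label and cap, 56 mm diameter, 130 mm high, origin under its centre.
- parts_bin: Bystander: open blue bin 110 by 150 by 55 mm, origin under its centre.

How it is judged:
By the outcome, as a careful person would: the job done as asked, in the order asked, and still so for the second after the job is handed in, with the robot touching nothing.
It also fails if it takes over 56 s, if anything falls off the work surface, if the arm or the gripper's body presses on something with over 40 N, if the wrist force passes 120 N, or if a joint passes its speed limit or range.

## Working session

There is one attempt and no reset: what is moved stays moved. The work goes in short steps, Python scripts to look and compute and a tool call to move; the robot and the scene stay as the last step left them, time stands still between calls to the robot, and variables do not carry over. Pictures are saved under pics/ and viewed, and the job is handed in when it is done.

Besides the shell and the picture viewer there is one more tool, called in YAML: its name, and indented under it one key for each argument. send_rows: Moves the arm, as the interface text tells. Its arguments: {"type":"object","properties":{"deltas":{"type":"array"},"force":{"type":"number"}},"required":["deltas"]}

```bash
mkdir -p pics; ls; python3 - <<'E'
from station import telemetry, snapshot, camera_model, job
import cv2,numpy as np
o=telemetry.get_obs(); print(o)
for n in ["scene","top"]:
    p,d=snapshot(n); cv2.imwrite(f"pics/{n}0.png",p[:,:,::-1]); np.savez(f"{n}0.npz",p=p,d=d)
    print(n,{k:np.round(v,4).tolist() for k,v in camera_model(n).items() if k!='x'})
print(camera_model("wrist"))
E
```

```text
pics
{'time_s': 0.0, 'joints': array([-1.14197428e+00,  4.23868271e-01,  1.63063272e+00,  1.39140219e-05,
        1.08860601e+00, -1.90177941e-02]), 'dq': array([-0.00030996, -0.00106985,  0.00051415, -0.00195831,  0.0002624 ,
       -0.00173629]), 'joint_torque': array([-2.12637315e-03, -5.44638741e+01, -2.73664802e+01,  6.41887542e-02,
        2.27642379e-02, -1.52528742e-04]), 'tcp_pos': array([ 0.27043361, -0.56287594,  0.22190707]), 'tcp_rot': array([ 8.46467002e-01, -5.32440646e-01, -6.29760445e-04, -4.20414131e-04]), 'contact_force': array([-0.39437834,  0.56597534,  0.16448432]), 'torque': array([-0.05213031, -0.04122638, -0.04160348]), 'grip_width': 0.999812219080272}
scene {'intrinsics': [[499.5035, 0.0, 282.6734], [0.0, 499.5035, 213.4828], [0.0, 0.0, 1.0]], 'dist': [-0.1066, 0.0, 0.0, 0.0, 0.0], 'view': [[-0.008, 1.0, -0.002, -0.0002], [0.5832, 0.003, -0.8123, -0.1681], [-0.8123, -0.0077, -0.5833, 1.8157], [0.0, 0.0, 0.0, 1.0]]}
top {'intrinsics': [[538.0743, 0.0, 284.0043], [0.0, 538.0743, 216.4589], [0.0, 0.0, 1.0]], 'dist': [0.045, 0.0, 0.0, 0.0, 0.0], 'view': [[-0.0243, -0.9997, -0.0011, 0.0113], [-0.9974, 0.0243, -0.0671, 0.552], [0.0671, -0.0005, -0.9977, 1.8561], [0.0, 0.0, 0.0, 1.0]]}
{'intrinsics': array([[363.06903608,   0.        , 281.51990201],
       [  0.        , 363.06903608, 208.61765471],
       [  0.        ,   0.        ,   1.        ]]), 'dist': array([-0.0471729,  0.       ,  0.       ,  0.       ,  0.       ]), 'T_tool_cam': array([[ 9.99999895e-01, -4.48358887e-04, -9.83357370e-05,
        -1.76214538e-03],
       [ 4.58347230e-04,  9.63800377e-01,  2.66624497e-01,
        -7.38794451e-02],
       [-2.47674424e-05, -2.66624514e-01,  9.63800481e-01,
        -1.61656810e-01],
       [ 0.00000000e+00,  0.00000000e+00,  0.00000000e+00,
         1.00000000e+00]])}
```

View pics/scene0.png

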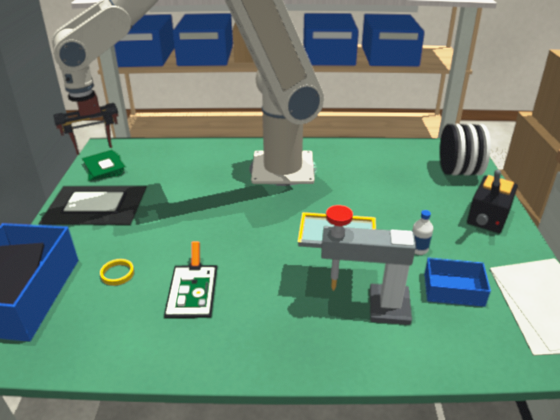

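View pics/top0.png

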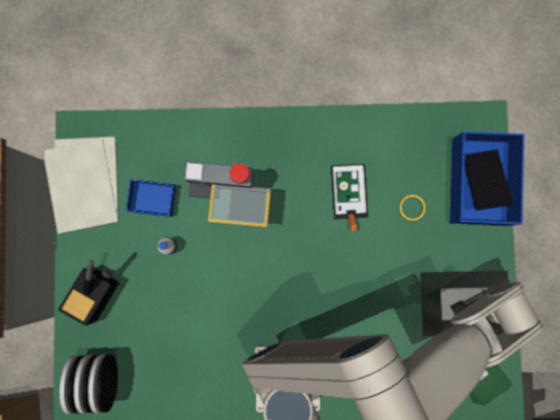

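The scene view shows the carrier at about (192,285) with its handle at (195,253), and the red knob at (340,215). In the top view the carrier is at (349,190), the knob at (240,173) and the guard at (240,205). Next I'll zoom in and measure.

```bash
cat > h.py <<'E'
import cv2,numpy as np
from scipy.spatial.transform import Rotation as R
from station import telemetry, snapshot, camera_model, job
def xyz(n,d,cm=None,pose=None):
    cm=cm or camera_model(n); h,w=d.shape
    u,v=np.meshgrid(np.arange(w,dtype=float),np.arange(h,dtype=float))
    q=cv2.undistortPoints(np.stack([u,v],-1).reshape(-1,1,2),cm['intrinsics'],np.array(cm['dist'])).reshape(h,w,2)
    P=np.concatenate([q*d[...,None],d[...,None]],-1)
    if pose is None: T=np.linalg.inv(cm['view'])
    else:
        T=np.eye(4);T[:3,:3]=R.from_quat(pose[1]).as_matrix();T[:3,3]=pose[0];T=T@cm['T_tool_cam']
    return P@T[:3,:3].T+T[:3,3]
def proj(n,pts,cm=None,pose=None):
    cm=cm or camera_model(n)
    if pose is None: V=np.array(cm['view'])
    else:
        T=np.eye(4);T[:3,:3]=R.from_quat(pose[1]).as_matrix();T[:3,3]=pose[0];V=np.linalg.inv(T@cm['T_tool_cam'])
    p=np.atleast_2d(pts)@V[:3,:3].T+V[:3,3]
    return cv2.projectPoints(p,np.zeros(3),np.zeros(3),cm['intrinsics'],np.array(cm['dist']))[0].reshape(-1,2)
E
python3 - <<'E'
from h import *
for n,(a,b,c,e) in {"top":(130,250,170,440),"scene":(195,325,90,440)}.items():
    z=np.load(n+"0.npz");p,d=z['p'],z['d'];X=xyz(n,d)
    cv2.imwrite(f"pics/{n}0z.png",cv2.resize(p[a:b,c:e,::-1],None,fx=2.2,fy=2.2,interpolation=cv2.INTER_CUBIC))
    hsv=cv2.cvtColor(p,cv2.COLOR_RGB2HSV)
    H,S,V=[hsv[...,i].astype(int) for i in range(3)]
    def rep(name,m):
        m=m&(d>0); q=X[m]
        if len(q)>3: print(n,name,len(q),"med",np.median(q,0).round(4),"min",np.percentile(q,3,axis=0).round(3),"max",np.percentile(q,97,axis=0).round(3))
    ws=(X[...,0]>.3)&(X[...,0]<1.1)
    rep("red",ws&((H<5)|(H>175))&(S>180)&(V>130))
    rep("orange",ws&(H>=5)&(H<16)&(S>170)&(X[...,1]<0)&(V>100))
    rep("yellow",ws&(H>20)&(H<32)&(S>150)&(V>120)&(X[...,1]>-.1))
    blk=ws&(X[...,2]>.004)&(X[...,2]<.035)&(X[...,1]>-.3)&(X[...,1]<0)
    rep("carrier",blk)
    pts=X[blk][:,:2].astype(np.float32); print(cv2.minAreaRect(pts))
    g=ws&(X[...,2]>.14)&(X[...,2]<.172)&(X[...,1]>-0.05)&(X[...,1]<.35)
    rep("guard",g); print(cv2.minAreaRect(X[g][:,:2].astype(np.float32)))
    print("bench z",np.median(X[...,2][ws]))
E
```

```text
top red 218 med [0.6722 0.1301 0.2795] min [0.647 0.107 0.272] max [0.693 0.152 0.287]
top orange 69 med [ 0.5247 -0.2348  0.0547] min [ 0.501 -0.242  0.023] max [ 0.551 -0.228  0.072]
top yellow 139 med [0.5414 0.1358 0.1653] min [0.517 0.045 0.159] max [0.623 0.238 0.172]
top carrier 4509 med [ 0.625  -0.196   0.0081] min [ 0.325 -0.29   0.004] max [ 0.916 -0.015  0.023]
((0.6224125623703003, -0.14998595416545868), (0.6446471214294434, 0.29997310042381287), 0.0014345154631882906)
top guard 2212 med [0.582  0.1416 0.159 ] min [0.524 0.052 0.15 ] max [0.64  0.232 0.169]
((0.6027477979660034, 0.1605183482170105), (0.23351146280765533, 0.15754002332687378), 83.23310852050781)
bench z 0.0010943303099518742
scene red 359 med [0.6792 0.1321 0.2794] min [0.649 0.107 0.271] max [0.701 0.155 0.282]
scene orange 61 med [ 0.5412 -0.2336  0.0357] min [ 0.515 -0.245  0.018] max [ 0.558 -0.226  0.062]
scene yellow 276 med [0.5359 0.1051 0.1654] min [0.303 0.045 0.107] max [0.616 0.691 0.169]
scene carrier 2635 med [ 0.6565 -0.2276  0.0142] min [ 0.545 -0.288  0.004] max [ 0.736 -0.104  0.025]
((0.622319221496582, -0.15118537843227386), (0.2973460555076599, 0.6385350227355957), 89.83761596679688)
scene guard 1476 med [0.5822 0.101  0.1591] min [0.522 0.048 0.145] max [0.717 0.286 0.171]
((0.617120623588562, 0.177458718419075), (0.2675870954990387, 0.18358910083770752), 82.85316467285156)
bench z 0.00020077684117214556
```

View pics/top0z.png

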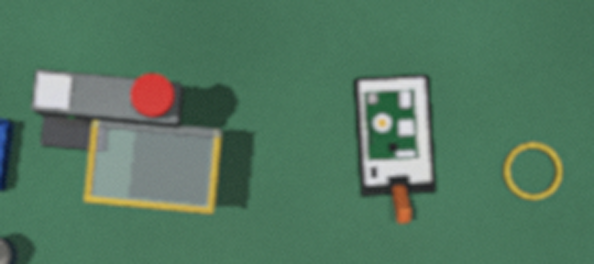

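View pics/scene0z.png

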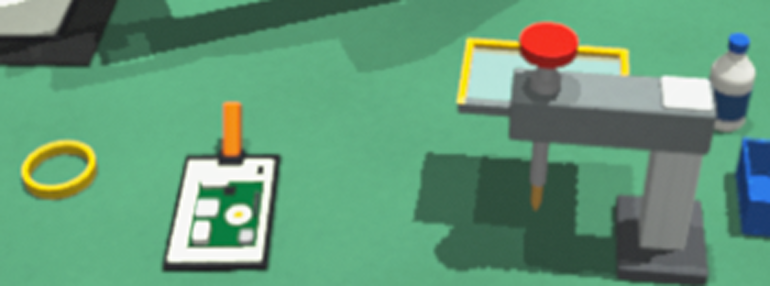

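```bash
cat > fit.py <<'E'
from h import *
from scipy.optimize import least_squares
def tr(p,pts): 
    c,s=np.cos(p[2]),np.sin(p[2]); pts=np.array(pts,float)
    return np.c_[p[0]+c*pts[:,0]-s*pts[:,1],p[1]+s*pts[:,0]+c*pts[:,1],pts[:,2]]
def fit(p0,obs,z=0):
    f=lambda p:np.concatenate([(proj(n,tr(p,m))-np.array(q)).ravel() for n,m,q in obs])
    r=least_squares(f,p0,loss='soft_l1'); return r.x,np.abs(r.fun).round(1)
E
python3 - <<'E'
from fit import *
t=lambda q:np.array(q)/2.2+[170,130]
s=lambda q:np.array(q)/2.2+[90,195]
C=[[.095,.06,.01],[.095,-.06,.01],[-.095,-.06,.01],[-.095,.06,.01]]
pad=[[.02,.02,.016]]
ot=[("top",C,t([(357,78),(429,75),(435,190),(362,195)])),("top",pad,t([(382,123)]))]
# scene: image right=+y, down=+x
os_=[("scene",C,s([(267,265),(165,265),(188,156),(280,156)])),("scene",pad,s([(238,214)]))]
for o in (ot,os_,ot+os_): print("carrier",*fit([.65,-.22,0],o))
K=[[0,0,.28]];G=[[-.149,.094,.166],[-.149,-.094,.166]]
o1=[("top",K,t([(152,94)])),("top",G+[[-.026,-.094,.166]],t([(83,201),(213,212),(221,130)]))]
o2=[("scene",K,s([(549,44)])),("scene",G,s([(629,50),(468,39)])),("scene",[[0,0,.042]],s([(536,208)]))]
for o in (o1,o2,o1+o2): print("station",*fit([.68,.13,0],o))
E
```

```text
carrier [ 0.63583761 -0.23486902  0.02091705] [1.  0.3 0.4 0.5 0.6 1.1 0.5 0.3 0.3 0.3]
carrier [ 0.63963819 -0.23029219  0.0300882 ] [0.5 0.3 1.8 0.7 0.8 1.1 0.8 1.6 0.5 0.3]
carrier [ 0.63753956 -0.23218884  0.02862054] [2.  0.6 0.6 1.1 0.  0.4 1.1 0.  0.5 0.7 0.2 0.3 2.4 0.1 1.3 1.6 0.2 2.1
 0.1 0.3]
station [ 0.66958342  0.13008702 -0.11932547] [0.  0.1 0.5 0.1 0.2 0.4 0.2 0.3]
station [ 0.67496321  0.13256811 -0.12109125] [0.3 2.2 0.3 0.3 0.1 0.  0.1 0.8]
station [ 0.67145239  0.13177497 -0.12156107] [0.6 0.5 0.2 0.8 0.9 0.1 0.7 0.8 0.2 3.1 0.8 0.4 0.2 0.8 0.6 0.2]
```

```bash
cat > plan.py <<'E'
from h import *
from scipy.spatial.transform import Slerp
def tool(yaw,tilt):
    t=np.radians(tilt);c,s=np.cos(yaw),np.sin(yaw)
    z=np.array([np.sin(t)*c,np.sin(t)*s,-np.cos(t)]); x=np.array([s,-c,0]); y=np.cross(z,x)
    return R.from_matrix(np.c_[x,y,z])
def plan(pos,rot,vmm=30,vdeg=6.5,g=1,nmax=8):
    o=telemetry.get_obs(); p0=o['tcp_pos'];r0=R.from_quat(o['tcp_rot'])
    dr=(r0.inv()*rot).as_rotvec(degrees=True); dp=np.array(pos)-p0
    n=int(max(1,np.ceil(np.linalg.norm(dp)*1000/vmm),np.ceil(np.abs(dr).max()/vdeg)))
    print("t",round(o['time_s'],2),"tcp",p0.round(4),"err mm",(dp*1000).round(1),"rot deg",dr.round(2),"rows",n,"F",o['contact_force'].round(1),"grip",round(o['grip_width'],3))
    print("joints",o['joints'].round(2))
    out=[]
    for i in range(min(n,nmax)):
        ri=r0*R.from_rotvec(dr*i/n,degrees=True)
        out+=[*np.round(dr/n,1).tolist(),*np.round(ri.inv().apply(dp/n*1000),1).tolist(),g]
    print(out)
E
python3 - <<'E'
from fit import *
for n in("top","scene"):
    z=np.load(n+"0.npz");X=xyz(n,z['d'])
    for (u,v) in ([(167,246),(170,248),(412,195),(412,221),(400,208),(426,208),(127,180)] if n=="top" else [(422,237),(427,213),(118,261),(118,283),(428,262)]): print(n,u,v,X[v,u].round(3))
from plan import *
plan([.442,-.237,.25],tool(.025,50))
E
```

```text
top 167 246 [0.458 0.386 0.109]
top 170 248 [0.451 0.38  0.088]
top 412 195 [ 0.616 -0.451  0.015]
top 412 221 [ 0.526 -0.45   0.   ]
top 400 208 [ 0.571 -0.406  0.022]
top 426 208 [ 0.57  -0.499  0.009]
top 127 180 [ 0.696  0.549 -0.005]
scene 422 237 [0.489 0.392 0.065]
scene 427 213 [0.461 0.402 0.128]
scene 118 261 [ 0.541 -0.453  0.018]
scene 118 283 [ 0.618 -0.434  0.007]
scene 428 262 [0.581 0.39  0.054]
t 0.1 tcp [ 0.2704 -0.5629  0.222 ] err mm [171.6 325.9  28. ] rot deg [49.25 10.64 22.62] rows 13 F [-0.6 -0.2 -0.1] grip 0.997
joints [-1.14  0.42  1.63  0.    1.09 -0.02]
[3.8, 0.8, 1.7, -16.9, -22.7, -2.1, 1, 3.8, 0.8, 1.7, -17.6, -22.3, -0.9, 1, 3.8, 0.8, 1.7, -18.2, -21.8, 0.3, 1, 3.8, 0.8, 1.7, -18.9, -21.2, 1.5, 1, 3.8, 0.8, 1.7, -19.5, -20.5, 2.6, 1, 3.8, 0.8, 1.7, -20.2, -19.7, 3.6, 1, 3.8, 0.8, 1.7, -20.8, -18.8, 4.6, 1, 3.8, 0.8, 1.7, -21.5, -17.8, 5.5, 1]
```

send_rows:
  deltas: [3.8,0.8,1.7,-17,-22.7,-2,1,3.8,0.8,1.7,-17.6,-22.3,-1,1,3.8,0.8,1.7,-18.2,-21.8,0.3,1,3.8,0.8,1.7,-18.9,-21.2,1.5,1,3.8,0.8,1.7,-19.5,-20.5,2.6,1,3.8,0.8,1.7,-20.2,-19.7,3.6,1,3.8,0.8,1.7,-20.8,-18.8,4.6,1,3.8,0.8,1.7,-21.5,-17.8,5.5,1]

```text
time_s: 0.77
tcp_pos: [0.3798, -0.3585, 0.2395]
tcp_rot: [0.74, -0.613, 0.192, -0.199]
contact_force: [1.6, 0.1, 0.5]
grip_width: 0.999
```

```bash
python3 - <<'E'
from plan import *
plan([.442,-.237,.20],tool(.025,50))
E
```

```text
t 0.77 tcp [ 0.3798 -0.3585  0.2395] err mm [ 62.2 121.5 -39.5] rot deg [17.75  3.91  8.15] rows 5 F [1.6 0.1 0.5] grip 0.999
joints [-1.08  0.19  2.06  0.74  0.82 -0.2 ]
[3.6, 0.8, 1.6, -22.1, -10.3, 14.7, 1, 3.6, 0.8, 1.6, -22.5, -8.7, 15.0, 1, 3.6, 0.8, 1.6, -23.0, -7.2, 15.1, 1, 3.6, 0.8, 1.6, -23.3, -5.6, 15.2, 1, 3.6, 0.8, 1.6, -23.7, -3.9, 15.2, 1]
```

send_rows:
  deltas: [3.6,0.8,1.6,-22.1,-10.3,14.7,1,3.6,0.8,1.6,-22.5,-8.7,15,1,3.6,0.8,1.6,-23,-7.2,15.1,1,3.6,0.8,1.6,-23.3,-5.6,15.2,1,3.6,0.8,1.6,-23.7,-3.9,15.2,1]

```text
time_s: 1.18
tcp_pos: [0.4376, -0.2459, 0.206]
tcp_rot: [0.656, -0.63, 0.292, -0.296]
contact_force: [0.6, -0.1, 0.6]
grip_width: 1.002
```

```bash
python3 - <<'E'
from plan import *
plan([.442,-.237,.125],tool(.025,50))
E
```

```text
t 1.18 tcp [ 0.4376 -0.2459  0.206 ] err mm [  4.4   8.9 -81. ] rot deg [0.82 0.04 0.82] rows 3 F [ 0.6 -0.1  0.6] grip 1.002
joints [-0.93  0.23  2.35  1.61  0.67 -0.8 ]
[0.3, 0.0, 0.3, -3.2, 19.4, 18.8, 1, 0.3, 0.0, 0.3, -3.1, 19.5, 18.7, 1, 0.3, 0.0, 0.3, -3.0, 19.6, 18.6, 1]
```

send_rows:
  deltas: [0.3,0,0.3,-3.2,17,27,1,0.3,0,0.3,-3,17,27,1,0.3,0,0.3,-3,17,26,1,0,0,0,0,0,0,1]

```text
time_s: 1.52
tcp_pos: [0.4636, -0.2321, 0.1091]
tcp_rot: [0.648, -0.634, 0.294, -0.302]
contact_force: [-0.2, 0.7, 0.5]
grip_width: 1.0
```

```bash
python3 - <<'E'
from plan import *
plan([.465,-.236,.11],tool(.025,50))
o=telemetry.get_obs();p,d=snapshot("wrist");cv2.imwrite("pics/w1.png",p[:,:,::-1]);np.savez("w1.npz",p=p,d=d,pos=o['tcp_pos'],rot=o['tcp_rot'])
from fit import tr
cp=[.6375,-.232,.0286]
print(proj("wrist",tr(cp,[[.02,.02,.016],[-.095,.06,.01],[-.095,-.06,.01],[-.118,0,.042]]),pose=(o['tcp_pos'],o['tcp_rot'])))
E
```

```text
t 1.52 tcp [ 0.4636 -0.2321  0.1091] err mm [ 1.4 -3.9  0.9] rot deg [ 0.16 -0.01 -0.21] rows 1 F [-0.2  0.7  0.5] grip 1.0
joints [-0.84  0.53  2.36  2.07  0.73 -1.28]
[0.2, -0.0, -0.2, 4.0, -1.5, 0.3, 1]
[[267.38498358 128.13103758]
 [217.37498785 230.58287228]
 [361.57398309 229.54836121]
 [290.82323602 234.60339668]]
```

View pics/w1.png

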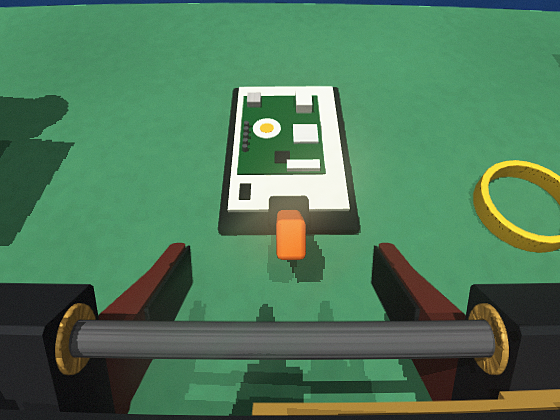

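```bash
python3 - <<'E'
from plan import *
plan([.480,-.236,.075],tool(.0286,50),vmm=15)
E
```

```text
t 1.57 tcp [ 0.4639 -0.2323  0.112 ] err mm [ 16.1  -3.7 -37. ] rot deg [ 0.01 -0.18 -0.27] rows 3 F [0.3 0.2 0.1] grip 1.0
joints [-0.85  0.52  2.36  2.07  0.73 -1.28]
[0.0, -0.1, -0.1, 1.4, 6.0, 12.0, 1, 0.0, -0.1, -0.1, 1.4, 6.0, 12.0, 1, 0.0, -0.1, -0.1, 1.4, 6.0, 12.0, 1]
```

send_rows:
  deltas: [0,-0.1,-0.1,1.4,6,12,1,0,-0.1,-0.1,1.4,6,12,1,0,-0.1,-0.1,1.4,6,12,1,0,0,0,0,0,15,1,0,0,0,0,0,15,1,0,0,0,0,0,15,1,0,0,0,0,0,10,1,0,0,0,0,0,0,1]

```text
time_s: 2.23
tcp_pos: [0.5292, -0.2408, 0.0578]
tcp_rot: [0.649, -0.626, 0.303, -0.308]
contact_force: [0.4, 0.7, 0.0]
grip_width: 0.997
```

```bash
python3 - <<'E'
from plan import *
plan([.534,-.235,.030],tool(.0286,50),vmm=8)
o=telemetry.get_obs();p,d=snapshot("wrist");cv2.imwrite("pics/w2.png",p[:,:,::-1])
from fit import tr
cp=[.6375,-.232,.0286]
print(proj("wrist",tr(cp,[[.02,.02,.016],[-.118,0,.042]]),pose=(o['tcp_pos'],o['tcp_rot'])))
E
```

```text
t 2.23 tcp [ 0.5292 -0.2408  0.0578] err mm [  4.8   5.8 -27.8] rot deg [-1.2  -0.16  0.51] rows 4 F [0.4 0.7 0. ] grip 0.997
joints [-0.74  0.7   2.25  2.25  0.76 -1.39]
[-0.3, -0.0, 0.1, -1.5, 4.6, 5.3, 1, -0.3, -0.0, 0.1, -1.5, 4.6, 5.3, 1, -0.3, -0.0, 0.1, -1.4, 4.6, 5.4, 1, -0.3, -0.0, 0.1, -1.4, 4.5, 5.4, 1]
[[251.33454668 140.89790065]
 [273.82688071 295.67498502]]
```

View pics/w2.png

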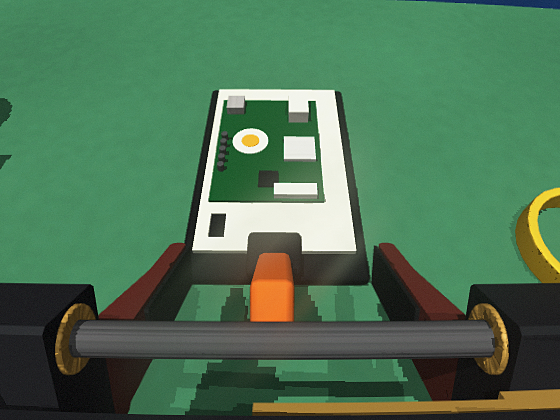

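send_rows:
  deltas: [-0.3,0,0.1,-1.5,4.6,5.3,1,-0.3,0,0.1,-1.5,4.6,5.3,1,-0.3,0,0.1,-1.4,4.6,5.4,1,-0.3,0,0.1,-1.4,4.6,5.4,1,0,0,0,0,0,0,1]

```text
time_s: 2.7
tcp_pos: [0.5332, -0.2358, 0.0326]
tcp_rot: [0.65, -0.631, 0.297, -0.302]
contact_force: [0.5, 0.9, -0.5]
grip_width: 0.999
```

```bash
python3 - <<'E'
from plan import *
plan([.534,-.235,.030],tool(.0286,50),vmm=5)
E
```

```text
t 2.7 tcp [ 0.5332 -0.2358  0.0326] err mm [ 0.8  0.8 -2.6] rot deg [-0.11 -0.32  0.14] rows 1 F [ 0.5  0.9 -0.5] grip 0.999
joints [-0.71  0.76  2.24  2.31  0.77 -1.43]
[-0.1, -0.3, 0.1, -0.8, 1.4, 2.3, 1]
```

send_rows:
  deltas: [-0.1,-0.3,0.1,-0.8,1.4,2.3,1,0,0,0,0,0,0,-1,0,0,0,0,0,0,-1,0,0,0,0,0,0,-1,0,0,0,0,0,0,-1,0,0,0,0,0,0,-1,0,0,0,0,0,0,-1,0,0,0,0,0,0,-1]
  force: 55

```text
time_s: 3.37
tcp_pos: [0.5333, -0.2342, 0.0285]
tcp_rot: [0.65, -0.632, 0.293, -0.303]
contact_force: [0.2, -0.5, 0.2]
grip_width: 0.507
```

send_rows:
  deltas: [0,0,0,0,0,0,-1,0,0,0,0,0,0,-1,0,0,0,0,0,0,-1,0,0,0,0,0,0,-1]

```text
time_s: 3.7
tcp_pos: [0.5334, -0.2346, 0.0288]
tcp_rot: [0.65, -0.632, 0.294, -0.303]
contact_force: [0.6, 0.2, 0.3]
grip_width: 0.224
```

```bash
python3 - <<'E'
from plan import *
plan([.534,-.235,.030],tool(.0286,50),vmm=5,g=-1)
print(telemetry.get_obs()['torque'])
E
```

```text
t 3.7 tcp [ 0.5334 -0.2346  0.0288] err mm [ 0.6 -0.4  1.2] rot deg [ 0.1   0.04 -0.08] rows 1 F [0.6 0.2 0.3] grip 0.224
joints [-0.71  0.76  2.23  2.3   0.77 -1.43]
[0.1, 0.0, -0.1, 0.4, -1.3, -0.3, -1]
[-0.16533253  0.34565307 -0.11692537]
```

The grip holds at 19.7 mm. The joints show a problem, though: with j4 heading through π, this grasp would need j6 near -π at y≈0, which is out of range. I'll regrip with the half turn, which puts j6 at about +1.7 going to -1.7.

send_rows:
  deltas: [0,0,0,0,0,0,1,0,0,0,0,0,0,1,0,0,0,0,0,0,1,0,0,0,0,0,0,1,0,0,0,0,0,0,1,0,0,0,0,0,-10,1,0,0,0,0,0,-14,1,0,0,0,0,0,-14,1]

```text
time_s: 4.37
tcp_pos: [0.5039, -0.2344, 0.0532]
tcp_rot: [0.651, -0.631, 0.293, -0.304]
contact_force: [-0.1, 0.3, -0.5]
grip_width: 0.79
```

```bash
python3 - <<'E'
from plan import *
plan([.464,-.236,.087],tool(.0286,50),vmm=15,g=1)
E
```

```text
t 4.37 tcp [ 0.5039 -0.2344  0.0532] err mm [-39.9  -1.6  33.8] rot deg [0.12 0.21 0.01] rows 4 F [-0.1  0.3 -0.5] grip 0.79
joints [-0.77  0.7   2.29  2.23  0.77 -1.41]
[0.0, 0.1, 0.0, 0.1, -0.0, -13.1, 1, 0.0, 0.1, 0.0, 0.1, -0.0, -13.1, 1, 0.0, 0.1, 0.0, 0.1, -0.0, -13.1, 1, 0.0, 0.1, 0.0, 0.1, -0.0, -13.1, 1]
```

send_rows:
  deltas: [0,0.1,0,0,0,-13,1,0,0,0,0,0,-13,1,0,0,0,0,0,-13,1,0,0,0,0,0,-13,1,0,0,7,0,0,0,1,0,0,7,0,0,0,1,0,0,7,0,0,0,1,0,0,7,0,0,0,1]

```text
time_s: 5.03
tcp_pos: [0.4558, -0.234, 0.0927]
tcp_rot: [-0.474, 0.773, -0.21, 0.366]
contact_force: [-0.2, 0.5, -0.2]
grip_width: 1.003
```

```bash
cat >> plan.py <<'E'
flip=R.from_euler('z',180,degrees=True)
E
python3 - <<'E'
from plan import *
plan([.464,-.236,.087],tool(.0286,50)*flip,vmm=15,g=1)
E
```

```text
t 5.03 tcp [ 0.4558 -0.234   0.0927] err mm [ 8.2 -2.  -5.7] rot deg [-3.0000e-02 -2.1000e-01  1.5131e+02] rows 24 F [-0.2  0.5 -0.2] grip 1.003
joints [-0.87  0.58  2.37  2.09  0.76 -0.85]
[-0.0, -0.0, 6.3, 0.1, -0.1, 0.4, 1, -0.0, -0.0, 6.3, 0.1, -0.1, 0.4, 1, -0.0, -0.0, 6.3, 0.0, -0.1, 0.4, 1, -0.0, -0.0, 6.3, 0.0, -0.1, 0.4, 1, -0.0, -0.0, 6.3, 0.0, -0.1, 0.4, 1, -0.0, -0.0, 6.3, 0.0, -0.1, 0.4, 1, -0.0, -0.0, 6.3, 0.0, -0.1, 0.4, 1, -0.0, -0.0, 6.3, -0.0, -0.1, 0.4, 1]
```

The j6 sign is right, so I'll continue.

send_rows:
  deltas: [0,0,7,0,0,0,1,0,0,7,0,0,0,1,0,0,7,0,0,0,1,0,0,7,0,0,0,1,0,0,7,0,0,0,1,0,0,7,0,0,0,1,0,0,7,0,0,0,1,0,0,7,0,0,0,1]

```text
time_s: 5.7
tcp_pos: [0.4512, -0.2325, 0.0959]
tcp_rot: [-0.045, 0.906, -0.009, 0.421]
contact_force: [0.6, -0.3, -0.6]
grip_width: 0.998
```

send_rows:
  deltas: [0,0,7,0,0,0,1,0,0,7,0,0,0,1,0,0,7,0,0,0,1,0,0,7,0,0,0,1,0,0,7,0,0,0,1,0,0,7,0,0,0,1,0,0,7,0,0,0,1,0,0,7,0,0,0,1]

```text
time_s: 6.37
tcp_pos: [0.4467, -0.2307, 0.0988]
tcp_rot: [0.395, 0.816, 0.194, 0.374]
contact_force: [0.5, -0.4, 0.7]
grip_width: 0.998
```

```bash
python3 - <<'E'
from plan import *
plan([.464,-.236,.087],tool(.0286,50)*flip,vmm=15,g=1)
E
```

```text
t 6.37 tcp [ 0.4467 -0.2307  0.0988] err mm [ 17.3  -5.3 -11.8] rot deg [-0.2   0.   36.72] rows 6 F [ 0.5 -0.4  0.7] grip 0.998
joints [-0.88  0.56  2.39  2.08  0.76  1.15]
[-0.0, 0.0, 6.1, -1.0, -0.3, 3.4, 1, -0.0, 0.0, 6.1, -1.0, -0.2, 3.4, 1, -0.0, 0.0, 6.1, -1.0, -0.1, 3.4, 1, -0.0, 0.0, 6.1, -1.0, 0.0, 3.4, 1, -0.0, 0.0, 6.1, -1.0, 0.1, 3.4, 1, -0.0, 0.0, 6.1, -1.0, 0.2, 3.4, 1]
```

send_rows:
  deltas: [0,0,6.1,-1,-0.3,3.4,1,0,0,6.1,-1,-0.2,3.4,1,0,0,6.1,-1,-0.1,3.4,1,0,0,6.1,-1,0,3.4,1,0,0,6.1,-1,0.1,3.4,1,0,0,6.1,-1,0.2,3.4,1]

```text
time_s: 6.87
tcp_pos: [0.4605, -0.2349, 0.0891]
tcp_rot: [0.643, 0.64, 0.306, 0.289]
contact_force: [-0.2, 0.0, -0.2]
grip_width: 1.0
```

```bash
python3 - <<'E'
from plan import *
plan([.53,-.235,.033],tool(.0286,50)*flip,vmm=13,g=1)
E
```

```text
t 6.87 tcp [ 0.4605 -0.2349  0.0891] err mm [ 69.5  -0.1 -56.1] rot deg [-0.21  0.11 -1.87] rows 7 F [-0.2  0.  -0.2] grip 1.0
joints [-0.86  0.59  2.36  2.11  0.76  1.81]
[-0.0, 0.0, -0.3, -0.3, 0.3, 12.8, 1, -0.0, 0.0, -0.3, -0.3, 0.3, 12.8, 1, -0.0, 0.0, -0.3, -0.3, 0.3, 12.8, 1, -0.0, 0.0, -0.3, -0.3, 0.3, 12.8, 1, -0.0, 0.0, -0.3, -0.3, 0.3, 12.8, 1, -0.0, 0.0, -0.3, -0.3, 0.3, 12.8, 1, -0.0, 0.0, -0.3, -0.3, 0.3, 12.8, 1]
```

send_rows:
  deltas: [0,0,-0.3,-0.3,0.3,12.8,1,0,0,-0.3,-0.3,0.3,12.8,1,0,0,-0.3,-0.3,0.3,12.8,1,0,0,-0.3,-0.3,0.3,12.8,1,0,0,-0.3,-0.3,0.3,12.8,1,0,0,-0.3,-0.3,0.3,12.8,1,0,0,-0.3,-0.3,0.3,12.8,1,0,0,0,0,0,0,1]

```text
time_s: 7.53
tcp_pos: [0.5302, -0.2354, 0.0332]
tcp_rot: [0.633, 0.649, 0.301, 0.295]
contact_force: [-0.9, -0.3, -0.1]
grip_width: 0.999
```

```bash
python3 - <<'E'
from plan import *
plan([.534,-.235,.030],tool(.0286,50)*flip,vmm=6,g=1)
E
```

```text
t 7.53 tcp [ 0.5302 -0.2354  0.0332] err mm [ 3.8  0.4 -3.2] rot deg [-0.16  0.25 -0.13] rows 1 F [-0.9 -0.3 -0.1] grip 0.999
joints [-0.72  0.75  2.24  2.3   0.77  1.71]
[-0.2, 0.3, -0.1, 0.3, 0.0, 4.9, 1]
```

send_rows:
  deltas: [-0.2,0.3,-0.1,0.3,0,4.9,0.2,0,0,0,0,0,0,-1,0,0,0,0,0,0,-1,0,0,0,0,0,0,-1,0,0,0,0,0,0,-1,0,0,0,0,0,0,-1,0,0,0,0,0,0,-1,0,0,0,0,0,0,-1]
  force: 55

```text
time_s: 8.2
tcp_pos: [0.5326, -0.2346, 0.0305]
tcp_rot: [0.632, 0.65, 0.304, 0.294]
contact_force: [-0.1, -0.6, -0.0]
grip_width: 0.432
```

send_rows:
  deltas: [0,0,0,0,0,0,-1,0,0,0,0,0,0,-1,0,0,0,0,0,0,-1,0,0,0,0,0,0,-1,0,0,0,0,0,0,-1]

```text
time_s: 8.62
tcp_pos: [0.5324, -0.2349, 0.0308]
tcp_rot: [0.632, 0.65, 0.304, 0.294]
contact_force: [-0.4, 0.2, -0.1]
grip_width: 0.222
```

```bash
cat > slide.py <<'E'
from plan import *
# carrier currently gripped at cp with tool TCP tp -> target
def T(p,y): 
    M=np.eye(4);M[:3,:3]=R.from_euler('z',y).as_matrix();M[:2,3]=p[:2];return M
cp=np.array([.6375,-.232,.0286])
pin=np.array([.6715,.1317]);yw=-.12
E
python3 - <<'E'
from slide import *
o=telemetry.get_obs()
np.savez("grip.npz",p=o['tcp_pos'],r=o['tcp_rot'])
plan([.534,-.235,.030],tool(.0286,50)*flip,vmm=6,g=-1)
p,d=snapshot("top");cv2.imwrite("pics/top1.png",cv2.resize(p[130:250,170:440,::-1],None,fx=2.9,fy=2.9))
E
```

```text
t 8.62 tcp [ 0.5324 -0.2349  0.0308] err mm [ 1.6 -0.1 -0.8] rot deg [ 0.01 -0.06 -0.06] rows 1 F [-0.4  0.2 -0.1] grip 0.222
joints [-0.72  0.76  2.24  2.3   0.77  1.72]
[0.0, -0.1, -0.1, -0.1, 0.4, 1.7, -1]
```

View pics/top1.png

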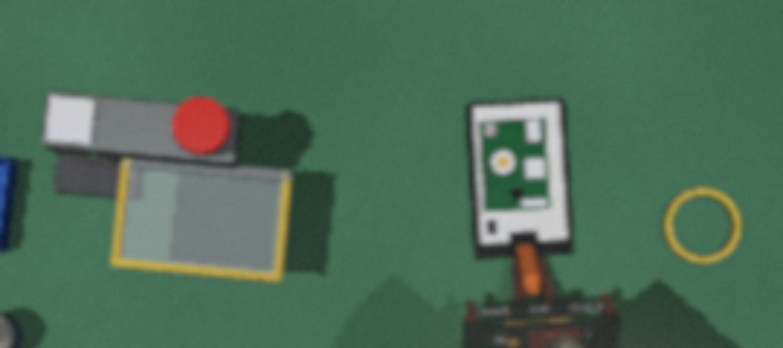

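```bash
cat >> slide.py <<'E'
def target(yw=-.12,pin=pin,cp=cp):
    g=np.load("grip.npz"); 
    Tt=np.eye(4);Tt[:3,:3]=R.from_quat(g['r']).as_matrix();Tt[:3,3]=g['p']
    c,s=np.cos(yw),np.sin(yw); ctr=pin-np.array([c*.02-s*.02,s*.02+c*.02])
    N=T(ctr,yw)@np.linalg.inv(T(cp,cp[2]))@Tt
    return N[:3,3],R.from_matrix(N[:3,:3])
E
python3 - <<'E'
from slide import *
p,r=target();print(p)
plan(p,r,vmm=13,g=-1)
E
```

```text
[0.54492132 0.12690176 0.03077201]
t 8.67 tcp [ 0.5324 -0.2349  0.0308] err mm [ 12.5 361.8  -0. ] rot deg [-0.01 -6.52  5.47] rows 28 F [-0.7 -0.7 -0.6] grip 0.225
joints [-0.72  0.76  2.24  2.3   0.77  1.72]
[-0.0, -0.2, 0.2, 12.9, 0.5, 0.6, -1, -0.0, -0.2, 0.2, 12.9, 0.5, 0.6, -1, -0.0, -0.2, 0.2, 12.9, 0.4, 0.5, -1, -0.0, -0.2, 0.2, 12.9, 0.4, 0.5, -1, -0.0, -0.2, 0.2, 12.9, 0.3, 0.4, -1, -0.0, -0.2, 0.2, 12.9, 0.3, 0.4, -1, -0.0, -0.2, 0.2, 12.9, 0.2, 0.3, -1, -0.0, -0.2, 0.2, 12.9, 0.2, 0.3, -1]
```

send_rows:
  deltas: [0,-0.2,0.2,6,0.3,0.3,-1,0,-0.2,0.2,10,0.5,0.5,-1,0,-0.2,0.2,12,0.4,0.5,-1,0,-0.2,0.2,12,0.4,0.5,-1]

```text
time_s: 9.0
tcp_pos: [0.5352, -0.2006, 0.0308]
tcp_rot: [0.642, 0.639, 0.299, 0.3]
contact_force: [0.3, -3.7, -0.8]
grip_width: 0.221
```

```bash
python3 - <<'E'
from slide import *
p,r=target()
plan(p,r,vmm=13,g=-1)
E
```

```text
t 9.0 tcp [ 0.5352 -0.2006  0.0308] err mm [ 9.800e+00  3.275e+02 -1.000e-01] rot deg [ 0.01 -5.03  4.27] rows 26 F [ 0.3 -3.7 -0.8] grip 0.221
joints [-0.62  0.76  2.28  2.47  0.8   1.65]
[0.0, -0.2, 0.2, 12.6, 0.2, 0.2, -1, 0.0, -0.2, 0.2, 12.6, 0.2, 0.2, -1, 0.0, -0.2, 0.2, 12.6, 0.1, 0.2, -1, 0.0, -0.2, 0.2, 12.6, 0.1, 0.1, -1, 0.0, -0.2, 0.2, 12.6, 0.0, 0.1, -1, 0.0, -0.2, 0.2, 12.6, 0.0, 0.0, -1, 0.0, -0.2, 0.2, 12.6, -0.0, -0.0, -1, 0.0, -0.2, 0.2, 12.6, -0.1, -0.0, -1]
```

Height holds and the drag force is about 3.7 N. Continuing the slide.

send_rows:
  deltas: [0,-0.2,0.2,12.6,0.2,0.2,-1,0,-0.2,0.2,12.6,0.2,0.2,-1,0,-0.2,0.2,12.6,0.1,0.1,-1,0,-0.2,0.2,12.6,0.1,0.1,-1,0,-0.2,0.2,12.6,0,0,-1,0,-0.2,0.2,12.6,0,0,-1]

```text
time_s: 9.5
tcp_pos: [0.539, -0.1292, 0.0308]
tcp_rot: [0.658, 0.623, 0.291, 0.307]
contact_force: [0.2, -3.8, -1.1]
grip_width: 0.227
```

```bash
python3 - <<'E'
from slide import *
p,r=target()
plan(p,r,vmm=13,g=-1)
E
```

```text
t 9.5 tcp [ 0.539  -0.1292  0.0308] err mm [  5.9 256.1  -0. ] rot deg [ 0.05 -2.88  2.39] rows 20 F [ 0.2 -3.8 -1.1] grip 0.227
joints [-0.41  0.77  2.35  2.78  0.86  1.58]
[0.0, -0.1, 0.1, 12.8, -0.3, -0.3, -1, 0.0, -0.1, 0.1, 12.8, -0.3, -0.3, -1, 0.0, -0.1, 0.1, 12.8, -0.3, -0.4, -1, 0.0, -0.1, 0.1, 12.8, -0.4, -0.4, -1, 0.0, -0.1, 0.1, 12.8, -0.4, -0.4, -1, 0.0, -0.1, 0.1, 12.8, -0.4, -0.5, -1, 0.0, -0.1, 0.1, 12.8, -0.4, -0.5, -1, 0.0, -0.1, 0.1, 12.8, -0.5, -0.5, -1]
```

send_rows:
  deltas: [0,-0.1,0.1,12.8,-0.3,-0.3,-1,0,-0.1,0.1,12.8,-0.3,-0.3,-1,0,-0.1,0.1,12.8,-0.3,-0.4,-1,0,-0.1,0.1,12.8,-0.4,-0.4,-1,0,-0.1,0.1,12.8,-0.4,-0.4,-1,0,-0.1,0.1,12.8,-0.4,-0.5,-1]

```text
time_s: 10.0
tcp_pos: [0.5421, -0.0552, 0.0307]
tcp_rot: [0.669, 0.611, 0.287, 0.312]
contact_force: [0.5, -4.3, -0.5]
grip_width: 0.22
```

```bash
python3 - <<'E'
from slide import *
p,r=target()
plan(p,r,vmm=13,g=-1)
E
```

```text
t 10.0 tcp [ 0.5421 -0.0552  0.0307] err mm [  2.9 182.1   0. ] rot deg [ 0.11 -1.39  1.09] rows 15 F [ 0.5 -4.3 -0.5] grip 0.22
joints [-0.15  0.78  2.39  3.08  0.9   1.57]
[0.0, -0.1, 0.1, 12.1, -0.6, -0.7, -1, 0.0, -0.1, 0.1, 12.1, -0.6, -0.7, -1, 0.0, -0.1, 0.1, 12.1, -0.6, -0.7, -1, 0.0, -0.1, 0.1, 12.1, -0.6, -0.7, -1, 0.0, -0.1, 0.1, 12.1, -0.7, -0.7, -1, 0.0, -0.1, 0.1, 12.1, -0.7, -0.8, -1, 0.0, -0.1, 0.1, 12.1, -0.7, -0.8, -1, 0.0, -0.1, 0.1, 12.1, -0.7, -0.8, -1]
```

send_rows:
  deltas: [0,-0.1,0.1,12.1,-0.6,-0.7,-1,0,-0.1,0.1,12.1,-0.6,-0.7,-1,0,-0.1,0.1,12.1,-0.6,-0.7,-1,0,-0.1,0.1,12.1,-0.6,-0.7,-1,0,-0.1,0.1,12.1,-0.7,-0.7,-1,0,-0.1,0.1,12.1,-0.7,-0.8,-1,0,-0.1,0.1,12.1,-0.7,-0.8,-1]

```text
time_s: 10.58
tcp_pos: [0.5436, 0.0269, 0.0307]
tcp_rot: [0.681, 0.597, 0.281, 0.317]
contact_force: [-0.1, -5.4, 1.6]
grip_width: 0.227
```

```bash
python3 - <<'E'
from slide import *
p,r=target()
plan(p,r,vmm=12,g=-1)
p,d=snapshot("scene");cv2.imwrite("pics/scene1.png",cv2.resize(p[175:325,200:440,::-1],None,fx=3.3,fy=3.3))
E
```

```text
t 10.58 tcp [0.5436 0.0269 0.0307] err mm [  1.3 100.    0.1] rot deg [ 0.13  0.36 -0.46] rows 9 F [-0.1 -5.4  1.6] grip 0.227
joints [0.15 0.78 2.37 3.41 0.89 1.58]
[0.0, 0.0, -0.1, 11.0, -0.9, -1.0, -1, 0.0, 0.0, -0.1, 11.0, -0.8, -1.0, -1, 0.0, 0.0, -0.1, 11.0, -0.8, -1.0, -1, 0.0, 0.0, -0.1, 11.0, -0.8, -1.0, -1, 0.0, 0.0, -0.1, 11.0, -0.8, -0.9, -1, 0.0, 0.0, -0.1, 11.0, -0.8, -0.9, -1, 0.0, 0.0, -0.1, 11.0, -0.8, -0.9, -1, 0.0, 0.0, -0.1, 11.0, -0.8, -0.9, -1]
```

View pics/scene1.png

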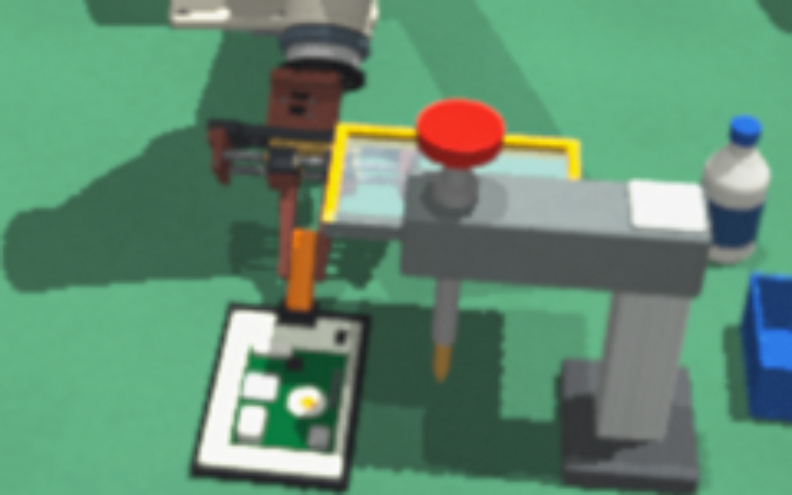

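The carrier is flat and approaching. The pad is at zoom (305,403), the pin tip at (442,380), and the gripper is clear of the guard.

send_rows:
  deltas: [0,0,-0.1,11,-0.9,-1,-1,0,0,-0.1,11,-0.8,-1,-1,0,0,-0.1,11,-0.8,-1,-1,0,0,-0.1,11,-0.8,-1,-1,0,0,-0.1,11,-0.8,-0.9,-1,0,0,-0.1,11,-0.8,-0.9,-1,0,0,-0.1,11,-0.8,-0.9,-1,0,0,0,8,-0.6,-0.7,-1]

```text
time_s: 11.3
tcp_pos: [0.5436, 0.1084, 0.0307]
tcp_rot: [0.683, 0.594, 0.275, 0.322]
contact_force: [0.3, -4.4, 1.9]
grip_width: 0.226
```

```bash
python3 - <<'E'
from slide import *
p,r=target()
plan(p,r,vmm=12,g=-1)
for n,a in (("scene",(195,325,240,400)),("top",(140,250,180,300))):
    p,d=snapshot(n);np.savez(n+"2.npz",p=p,d=d);s=a;f=560/(s[1]-s[0]);f=min(f,790/(s[3]-s[2]));print(n,f)
    cv2.imwrite(f"pics/{n}2.png",cv2.resize(p[s[0]:s[1],s[2]:s[3],::-1],None,fx=4.5,fy=4.5,interpolation=cv2.INTER_CUBIC))
o=telemetry.get_obs();p,d=snapshot("wrist");cv2.imwrite("pics/w3.png",p[:,:,::-1]);np.savez("w3.npz",p=p,pos=o['tcp_pos'],rot=o['tcp_rot'])
E
```

```text
t 11.3 tcp [0.5436 0.1084 0.0307] err mm [ 1.3 18.5  0.1] rot deg [ 0.13  1.26 -0.48] rows 2 F [ 0.3 -4.4  1.9] grip 0.226
joints [0.4  0.77 2.32 3.71 0.83 1.52]
[0.1, 0.6, -0.2, 9.3, -0.4, -0.6, -1, 0.1, 0.6, -0.2, 9.3, -0.3, -0.5, -1]
scene 4.3076923076923075
top 5.090909090909091
```

View pics/scene2.png

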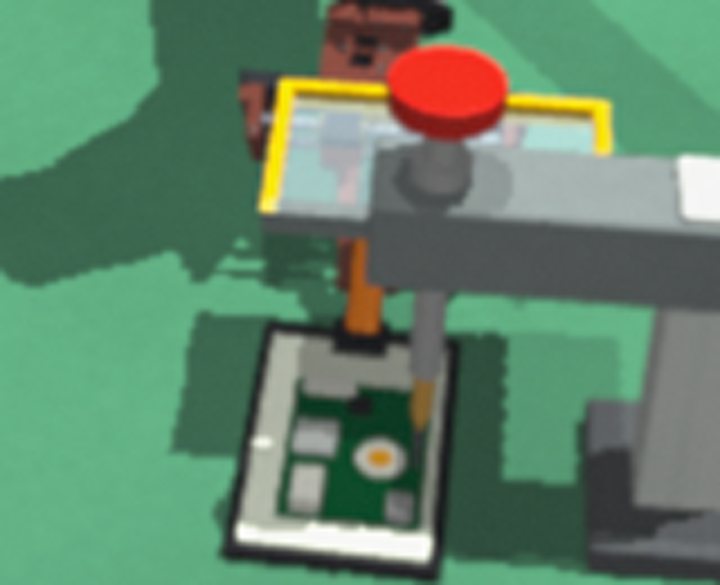

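View pics/top2.png

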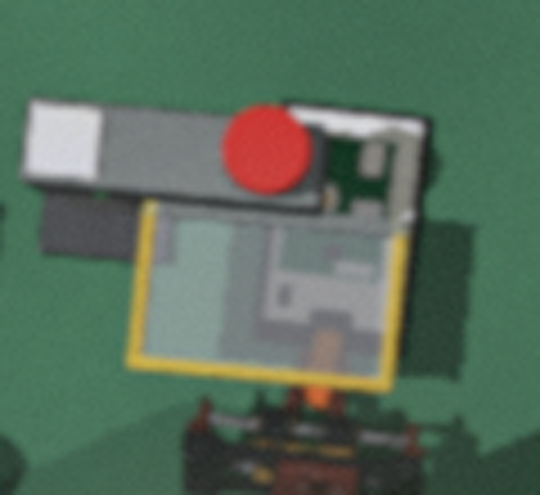

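View pics/w3.png

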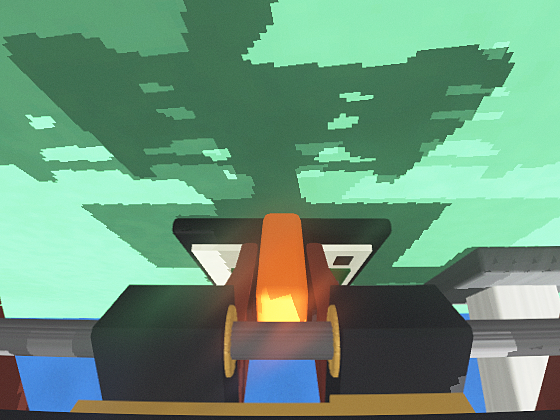

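```bash
python3 - <<'E'
from fit import *
z=np.load("scene2.npz");p=z['p']
c=p[255:315,290:350,::-1];cv2.imwrite("pics/s2z.png",cv2.resize(c,None,fx=10,fy=10,interpolation=cv2.INTER_NEAREST))
E
```

```text
(no output)
```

View pics/s2z.png

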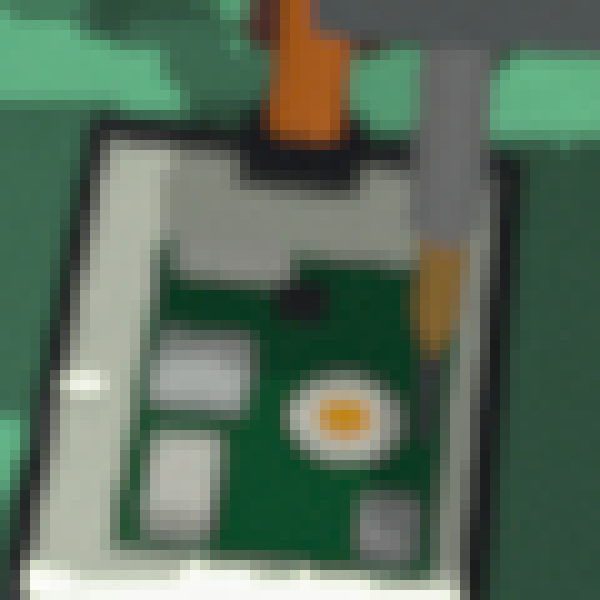

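```bash
cat >> fit.py <<'E'
def ray(n,u,v,zz,cm=None):
    cm=camera_model(n);q=cv2.undistortPoints(np.array([[[u,v]]],float),cm['intrinsics'],np.array(cm['dist'])).ravel()
    V=np.linalg.inv(cm['view']);d=V[:3,:3]@[q[0],q[1],1];o=V[:3,3];return (o+d*(zz-o[2])/d[2])[:2]
E
python3 - <<'E'
from fit import *
a=ray("scene",333,290.2,.042);b=ray("scene",323.9,296.3,.016);print("pin",a,"pad",b,"diff",a-b)
# knob top centre in scene2 zoom 4.5
s=lambda u,v:(u/4.5+240-.4,v/4.5+195-.4)
t=lambda u,v:(u/4.5+180-.4,v/4.5+140-.4)
print("knob scene",ray("scene",*s(448,85),.28),"knob top",ray("top",*t(267,149),.28))
print("corner top +x-y",ray("top",*t(430,120),.01), "scene", ray("scene",*s(225,553),.01), "+x+y scene",ray("scene",*s(437,575),.01),"-x-y",ray("scene",*s(268,325),.01),"-x+y",ray("scene",*s(458,343),.01))
from slide import *
g=np.load("w3.npz")
for n in ("scene",):
    pass
G=np.load("grip.npz");Tt=np.eye(4);Tt[:3,:3]=R.from_quat(G['r']).as_matrix();Tt[:3,3]=G['p']
Tn=np.eye(4);Tn[:3,:3]=R.from_quat(g['rot']).as_matrix();Tn[:3,3]=g['pos']
C=Tn@np.linalg.inv(Tt)@T(cp,cp[2]);print("pred carrier",C[:3,3],"yaw",np.arctan2(C[1,0],C[0,0]),"pad",(C@[.02,.02,.016,1])[:3], "-x+y",(C@[-.095,.06,.01,1])[:3],"+x-y",(C@[.095,-.06,.01,1])[:3])
E
```

```text
pin [0.67442649 0.13136296] pad [0.66988354 0.11013839] diff [0.00454296 0.02122457]
knob scene [0.67755213 0.13090683] knob top [0.66985405 0.13043744]
corner top +x-y [0.73049789 0.02464198] scene [0.73658411 0.0230355 ] +x+y scene [0.75212382 0.13671769] -x-y [0.5515383  0.04966559] -x+y [0.56737175 0.16367089]
pred carrier [6.48020252e-01 9.47899864e-02 2.09805584e-04] yaw -0.13846610039247573 pad [0.67056688 0.11195831 0.01611259] -x+y [0.56219791 0.16740174 0.00954039] +x-y [0.73381427 0.02232922 0.01087863]
```

```bash
python3 - <<'E'
from slide import *
p,r=target(yw=-.135,pin=np.array([.6721,.1325]))
plan(p,r,vmm=6,g=-1)
E
```

```text
t 11.45 tcp [0.5439 0.1095 0.0307] err mm [ 1.5 20.1  0.1] rot deg [0.13 0.39 0.21] rows 4 F [-1.4  3.4  1.7] grip 0.227
joints [0.4  0.77 2.32 3.71 0.83 1.53]
[0.0, 0.1, 0.1, 5.0, -0.2, -0.3, -1, 0.0, 0.1, 0.1, 5.0, -0.2, -0.3, -1, 0.0, 0.1, 0.1, 5.0, -0.2, -0.3, -1, 0.0, 0.1, 0.1, 5.0, -0.2, -0.2, -1]
```

send_rows:
  deltas: [0,0.1,0.1,5,-0.2,-0.3,-1,0,0.1,0.1,5,-0.2,-0.3,-1,0,0.1,0.1,5,-0.2,-0.3,-1,0,0.1,0.1,5,-0.2,-0.2,-1,0,0,0,0,0,0,-1]

```text
time_s: 11.87
tcp_pos: [0.5443, 0.1247, 0.0307]
tcp_rot: [0.686, 0.591, 0.278, 0.32]
contact_force: [-0.9, 3.6, 2.5]
grip_width: 0.226
```

```bash
python3 - <<'E'
from slide import *
p,r=target(yw=-.135,pin=np.array([.6721,.1325]))
plan(p,r,vmm=6,g=-1)
p,d=snapshot("scene");np.savez("scene3.npz",p=p,d=d)
c=p[255:315,300:360,::-1];cv2.imwrite("pics/s3z.png",cv2.resize(c,None,fx=10,fy=10,interpolation=cv2.INTER_NEAREST))
plan([0,0,0],r,nmax=0)
E
```

```text
t 11.87 tcp [0.5443 0.1247 0.0307] err mm [1.1 4.9 0.1] rot deg [ 0.1   0.5  -0.51] rows 1 F [-0.9  3.6  2.5] grip 0.226
joints [0.44 0.77 2.3  3.76 0.82 1.52]
[0.1, 0.5, -0.5, 5.0, 0.3, 0.3, -1]
t 11.92 tcp [0.5443 0.1246 0.0307] err mm [-544.3 -124.6  -30.7] rot deg [ 0.09  0.48 -0.49] rows 19 F [-0.9  1.7  0.9] grip 0.225
joints [0.44 0.77 2.3  3.76 0.82 1.52]
[]
```

View pics/s3z.png

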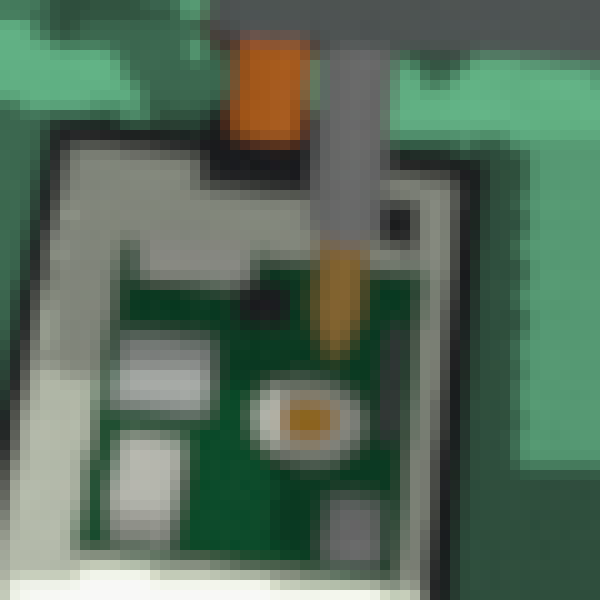

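```bash
python3 - <<'E'
from fit import *
a=ray("scene",333,290.3,.042);b=ray("scene",330.3,296.5,.016);print("pin",a-[.0025,0],"pad",b,"diff",a-b-[.0025,0])
E
```

```text
pin [0.67228074 0.13133755] pad [0.67056832 0.12633341] diff [0.00171242 0.00500415]
```

send_rows:
  deltas: [0,0,0,3,0.3,0.4,-1,0,0,0,3,0.3,0.4,-1,0,0,0,0,0,0,-1]

```text
time_s: 12.17
tcp_pos: [0.5453, 0.1278, 0.0307]
tcp_rot: [0.688, 0.59, 0.276, 0.321]
contact_force: [-0.3, 3.7, 1.3]
grip_width: 0.226
```

```bash
python3 - <<'E'
from slide import *
p,r=target(yw=-.135,pin=np.array([.6721,.1325]))
plan([.5458,.1297,.0307],r,vmm=6,g=-1)
E
```

```text
t 12.17 tcp [0.5453 0.1278 0.0307] err mm [ 0.5  1.9 -0. ] rot deg [ 0.07  0.77 -0.62] rows 1 F [-0.3  3.7  1.3] grip 0.226
joints [0.45 0.76 2.3  3.79 0.81 1.51]
[0.1, 0.8, -0.6, 1.9, 0.2, 0.2, -1]
```

send_rows:
  deltas: [0,0,0,3.2,0.2,0.3,-1,0,0,0,0,0,0,-1,0,0,0,0,0,0,-1]

```text
time_s: 12.42
tcp_pos: [0.5459, 0.1303, 0.0307]
tcp_rot: [0.688, 0.589, 0.276, 0.321]
contact_force: [-1.7, -1.3, 2.0]
grip_width: 0.229
```

```bash
python3 - <<'E'
from slide import *
p,r=target(yw=-.135,pin=np.array([.6721,.1325]))
plan([.5458,.1297,.0307],r,vmm=6,g=-1)
p,d=snapshot("scene");np.savez("scene4.npz",p=p,d=d)
c=p[255:315,300:360,::-1];cv2.imwrite("pics/s4z.png",cv2.resize(c,None,fx=10,fy=10,interpolation=cv2.INTER_NEAREST))
E
```

```text
t 12.42 tcp [0.5459 0.1303 0.0307] err mm [-0.1 -0.6  0. ] rot deg [ 0.06  0.85 -0.66] rows 1 F [-1.7 -1.3  2. ] grip 0.229
joints [0.46 0.76 2.29 3.8  0.81 1.51]
[0.1, 0.8, -0.7, -0.6, 0.0, -0.0, -1]
```

View pics/s4z.png

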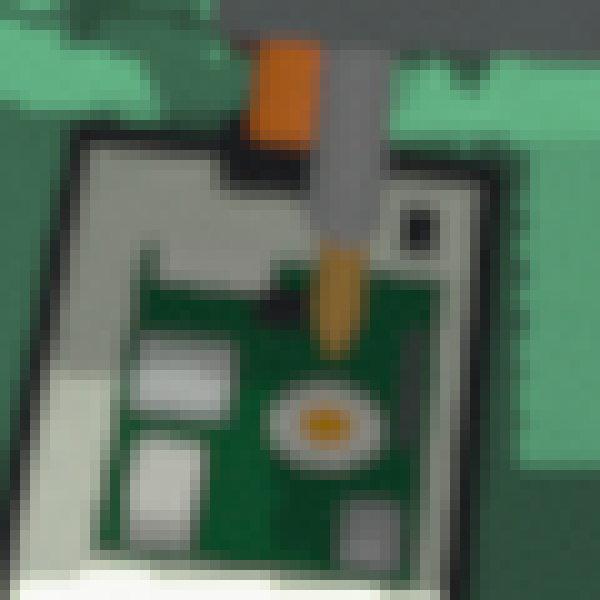

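```bash
python3 - <<'E'
from fit import *
a=ray("scene",333,290.3,.042);b=ray("scene",332.1,297.1,.016);print("pin",a-[.0025,0],"pad",b,"diff",a-b-[.0025,0])
q=a-[.0025,0];print(proj("scene",[[*q,.016],[*q,.28]]))
E
```

```text
pin [0.67228074 0.13133755] pad [0.6726894  0.13075228] diff [-0.00040865  0.00058527]
[[332.31957353 296.98471826]
 [339.15029369 212.10200862]]
```

send_rows:
  deltas: [0,0,0,0,0,0,1,0,0,0,0,0,0,1,0,0,0,0,0,0,1,0,0,0,0,0,0,1,0,0,0,0,0,0,1,0,0,0,0,0,0,1,0,0,0,0,0,-8,1,0,0,0,0,0,-14,1]

```text
time_s: 13.13
tcp_pos: [0.5304, 0.1337, 0.0442]
tcp_rot: [0.688, 0.59, 0.276, 0.321]
contact_force: [-0.8, 0.4, 0.4]
grip_width: 0.792
```

send_rows:
  deltas: [0,0,0,0,0,-15,1,0,0,0,0,0,-15,1,0,0,0,0,0,-15,1,0,0,0,0,0,-15,1,0,0,0,0,0,-10,1]

```text
time_s: 13.55
tcp_pos: [0.4698, 0.1407, 0.0931]
tcp_rot: [0.688, 0.59, 0.275, 0.32]
contact_force: [0.2, 0.2, -0.0]
grip_width: 0.998
```

```bash
python3 - <<'E'
from slide import *
plan([.45,.13,.13],tool(-.13,50)*flip,nmax=1)
p,d=snapshot("scene");np.savez("scene5.npz",p=p,d=d)
c=p[205:325,280:400,::-1];cv2.imwrite("pics/s5z.png",cv2.resize(c,None,fx=5,fy=5,interpolation=cv2.INTER_NEAREST))
o=telemetry.get_obs();p,d=snapshot("wrist");cv2.imwrite("pics/w5.png",p[:,:,::-1]);np.savez("w5.npz",p=p,d=d,pos=o['tcp_pos'],rot=o['tcp_rot'])
E
```

```text
t 13.55 tcp [0.4698 0.1407 0.0931] err mm [-19.8 -10.7  36.9] rot deg [-0.07  1.01 -0.81] rows 2 F [ 0.2  0.2 -0. ] grip 0.998
joints [0.6  0.58 2.43 3.98 0.78 1.44]
[-0.0, 0.5, -0.4, -6.8, 8.4, -18.7, 1]
```

View pics/s5z.png

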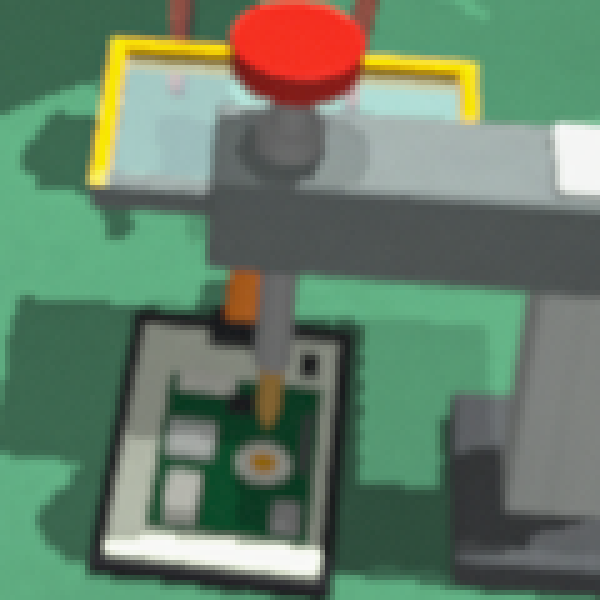

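View pics/w5.png

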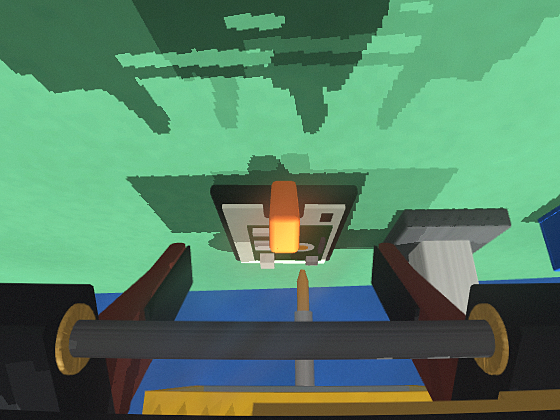

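```bash
cat >> plan.py <<'E'
def rz(d): return R.from_euler('z',d,degrees=True)
E
python3 - <<'E'
from plan import *
plan([.45,.06,.22],tool(.4,45)*rz(100),vmm=35,vdeg=7)
E
```

```text
t 13.65 tcp [0.47   0.141  0.0932] err mm [-20.  -81.  126.8] rot deg [ -12.8    23.8  -100.05] rows 15 F [ 1.1 -0.3 -0.2] grip 0.997
joints [0.6  0.58 2.43 3.98 0.78 1.45]
[-0.9, 1.6, -6.7, -5.5, 6.1, -5.8, 1, -0.9, 1.6, -6.7, -6.1, 5.6, -5.9, 1, -0.9, 1.6, -6.7, -6.5, 4.9, -6.0, 1, -0.9, 1.6, -6.7, -6.9, 4.2, -6.1, 1, -0.9, 1.6, -6.7, -7.2, 3.5, -6.2, 1, -0.9, 1.6, -6.7, -7.3, 2.7, -6.4, 1, -0.9, 1.6, -6.7, -7.4, 2.0, -6.6, 1, -0.9, 1.6, -6.7, -7.4, 1.2, -6.7, 1]
```

send_rows:
  deltas: [-0.9,1.6,-6.7,-5.5,6.1,-6,1,-0.9,1.6,-6.7,-6,5.6,-6,1,-0.9,1.6,-6.7,-6.5,5,-6,1,-0.9,1.6,-6.7,-7,4.2,-6,1,-0.9,1.6,-6.7,-7.2,3.5,-6.2,1,-0.9,1.6,-6.7,-7.3,2.7,-6.4,1,-0.9,1.6,-6.7,-7.4,2,-6.6,1,-0.9,1.6,-6.7,-7.4,1.2,-6.7,1]

```text
time_s: 14.32
tcp_pos: [0.4576, 0.1015, 0.1626]
tcp_rot: [0.279, 0.855, 0.209, 0.385]
contact_force: [0.1, 1.5, 0.1]
grip_width: 1.002
```

```bash
python3 - <<'E'
from plan import *
plan([.48,.0,.24],tool(.6,45)*rz(90),vmm=35,vdeg=7)
E
```

```text
t 14.32 tcp [0.4576 0.1015 0.1626] err mm [  22.4 -101.5   77.4] rot deg [-14.48  14.03 -62.04] rows 9 F [0.1 1.5 0.1] grip 1.002
joints [0.21 0.34 2.57 3.17 0.67 0.8 ]
[-1.6, 1.6, -6.9, -13.2, -2.8, -5.0, 1, -1.6, 1.6, -6.9, -12.7, -4.2, -5.4, 1, -1.6, 1.6, -6.9, -11.9, -5.6, -5.9, 1, -1.6, 1.6, -6.9, -11.0, -6.8, -6.4, 1, -1.6, 1.6, -6.9, -9.9, -7.8, -6.9, 1, -1.6, 1.6, -6.9, -8.7, -8.8, -7.4, 1, -1.6, 1.6, -6.9, -7.4, -9.5, -7.8, 1, -1.6, 1.6, -6.9, -6.0, -10.1, -8.3, 1]
```

```bash
python3 - <<'E'
from plan import *
plan([.54,-.06,.24],tool(.8,40)*rz(90),vmm=35,vdeg=7)
E
```

```text
t 14.32 tcp [0.4576 0.1015 0.1626] err mm [  82.4 -161.5   77.4] rot deg [-20.01  21.94 -70.27] rows 11 F [0.1 1.5 0.1] grip 1.002
joints [0.21 0.34 2.57 3.17 0.67 0.8 ]
[-1.8, 2.0, -6.4, -17.3, -4.7, -0.6, 1, -1.8, 2.0, -6.4, -16.6, -6.6, -1.4, 1, -1.8, 2.0, -6.4, -15.7, -8.3, -2.2, 1, -1.8, 2.0, -6.4, -14.6, -9.9, -3.0, 1, -1.8, 2.0, -6.4, -13.3, -11.4, -3.8, 1, -1.8, 2.0, -6.4, -11.8, -12.7, -4.7, 1, -1.8, 2.0, -6.4, -10.2, -13.7, -5.5, 1, -1.8, 2.0, -6.4, -8.4, -14.6, -6.2, 1]
```

send_rows:
  deltas: [-1.8,2,-6.4,-17.3,-4.7,-0.6,1,-1.8,2,-6.4,-16.6,-6.6,-1.4,1,-1.8,2,-6.4,-15.7,-8.3,-2.2,1,-1.8,2,-6.4,-14.6,-10,-3,1]

```text
time_s: 14.65
tcp_pos: [0.4776, 0.0638, 0.1828]
tcp_rot: [0.12, 0.893, 0.202, 0.384]
contact_force: [0.7, 1.2, -0.8]
grip_width: 0.998
```

```bash
python3 - <<'E'
from plan import *
plan([.56,-.10,.22],tool(.9,42)*rz(80),vmm=35,vdeg=7)
E
```

```text
t 14.65 tcp [0.4776 0.0638 0.1828] err mm [  82.4 -163.8   37.2] rot deg [-21.4   14.72 -66.27] rows 10 F [ 0.7  1.2 -0.8] grip 0.998
joints [-0.12  0.26  2.51  2.44  0.59  0.92]
[-2.1, 1.5, -6.6, -14.0, -12.4, -0.7, 1, -2.1, 1.5, -6.6, -12.5, -13.9, -1.5, 1, -2.1, 1.5, -6.6, -10.7, -15.2, -2.4, 1, -2.1, 1.5, -6.6, -8.8, -16.2, -3.2, 1, -2.1, 1.5, -6.6, -6.8, -17.0, -4.0, 1, -2.1, 1.5, -6.6, -4.7, -17.5, -4.8, 1, -2.1, 1.5, -6.6, -2.5, -17.7, -5.6, 1, -2.1, 1.5, -6.6, -0.3, -17.6, -6.3, 1]
```

send_rows:
  deltas: [-2.1,1.5,-6.6,-14,-12.4,-0.7,1,-2.1,1.5,-6.6,-12.5,-14,-1.5,1,-2.1,1.5,-6.6,-10.7,-15.2,-2.4,1,-2.1,1.5,-6.6,-8.8,-16.2,-3.2,1,-2.1,1.5,-6.6,-6.8,-17,-4,1,-2.1,1.5,-6.6,-4.7,-17.5,-4.8,1,-2.1,1.5,-6.6,-2.5,-17.7,-5.6,1,-2.1,1.5,-6.6,-0.3,-17.6,-6.3,1]

```text
time_s: 15.32
tcp_pos: [0.5279, -0.0659, 0.2051]
tcp_rot: [-0.328, 0.861, 0.153, 0.357]
contact_force: [0.1, 0.6, -0.5]
grip_width: 1.0
```

```bash
python3 - <<'E'
from plan import *
plan([.655,-.07,.17],tool(1.45,42)*rz(0),vmm=35,vdeg=7)
E
```

```text
t 15.32 tcp [ 0.5279 -0.0659  0.2051] err mm [127.1  -4.1 -35.1] rot deg [ -26.35  -19.29 -118.43] rows 17 F [ 0.1  0.6 -0.5] grip 1.0
joints [-0.57  0.33  2.13  1.15  0.87  0.98]
[-1.6, -1.1, -7.0, -2.4, -5.3, 5.2, 1, -1.6, -1.1, -7.0, -1.6, -5.7, 5.1, 1, -1.6, -1.1, -7.0, -0.8, -5.9, 4.9, 1, -1.6, -1.1, -7.0, 0.0, -6.1, 4.8, 1, -1.6, -1.1, -7.0, 0.9, -6.2, 4.6, 1, -1.6, -1.1, -7.0, 1.7, -6.2, 4.4, 1, -1.6, -1.1, -7.0, 2.5, -6.0, 4.2, 1, -1.6, -1.1, -7.0, 3.3, -5.8, 4.0, 1]
```

```bash
python3 - <<'E'
from plan import *
plan([.665,-.06,.16],tool(1.5,45)*rz(60),vmm=35,vdeg=7)
E
```

```text
t 15.32 tcp [ 0.5279 -0.0659  0.2051] err mm [137.1   5.9 -45.1] rot deg [-30.24  -6.66 -61.06] rows 9 F [ 0.1  0.6 -0.5] grip 1.0
joints [-0.57  0.33  2.13  1.15  0.87  0.98]
[-3.4, -0.7, -6.8, -4.8, -9.9, 11.7, 1, -3.4, -0.7, -6.8, -3.4, -11.1, 11.1, 1, -3.4, -0.7, -6.8, -1.9, -12.0, 10.5, 1, -3.4, -0.7, -6.8, -0.3, -12.8, 9.7, 1, -3.4, -0.7, -6.8, 1.4, -13.2, 9.0, 1, -3.4, -0.7, -6.8, 3.1, -13.5, 8.2, 1, -3.4, -0.7, -6.8, 4.8, -13.5, 7.3, 1, -3.4, -0.7, -6.8, 6.4, -13.2, 6.5, 1]
```

send_rows:
  deltas: [-3.4,-0.7,-6.8,-4.8,-10,11.7,1,-3.4,-0.7,-6.8,-3.4,-11,11,1,-3.4,-0.7,-6.8,-2,-12,10.5,1,-3.4,-0.7,-6.8,0,-12.8,9.7,1,-3.4,-0.7,-6.8,1.4,-13.2,9,1,-3.4,-0.7,-6.8,3,-13.5,8.2,1,-3.4,-0.7,-6.8,4.8,-13.5,7.3,1,-3.4,-0.7,-6.8,6.4,-13.2,6.5,1]

```text
time_s: 15.98
tcp_pos: [0.651, -0.0716, 0.1611]
tcp_rot: [0.725, -0.568, -0.18, -0.345]
contact_force: [0.4, -0.2, -0.0]
grip_width: 1.002
```

send_rows:
  deltas: [-3,-0.7,-6.8,6,-12,5,1,-2,-0.7,-6.8,3,-6,3,1,0,0,0,0,0,0,1]

```text
time_s: 16.23
tcp_pos: [0.6747, -0.0696, 0.1518]
tcp_rot: [0.8, -0.464, -0.173, -0.338]
contact_force: [-0.2, 1.0, -0.0]
grip_width: 1.0
```

```bash
python3 - <<'E'
from plan import *
plan([.665,-.06,.16],tool(1.5,45)*rz(60),vmm=35,vdeg=7,nmax=3)
o=telemetry.get_obs();p,d=snapshot("wrist");cv2.imwrite("pics/w6.png",p[:,:,::-1]);np.savez("w6.npz",p=p,d=d,pos=o['tcp_pos'],rot=o['tcp_rot'])
print(proj("wrist",[[.6722,.1313,.042],[.6722,.1313,.016]],pose=(o['tcp_pos'],o['tcp_rot'])))
E
```

```text
t 16.23 tcp [ 0.6747 -0.0696  0.1518] err mm [-9.7  9.6  8.2] rot deg [0.82 0.04 3.49] rows 1 F [-0.2  1.  -0. ] grip 1.0
joints [-0.42  0.75  1.47  0.74  1.34  0.3 ]
[0.8, 0.0, 3.5, -15.8, 2.0, 0.5, 1]
[[222.81180169 157.14881017]
 [239.71956658 163.91564673]]
```

View pics/w6.png

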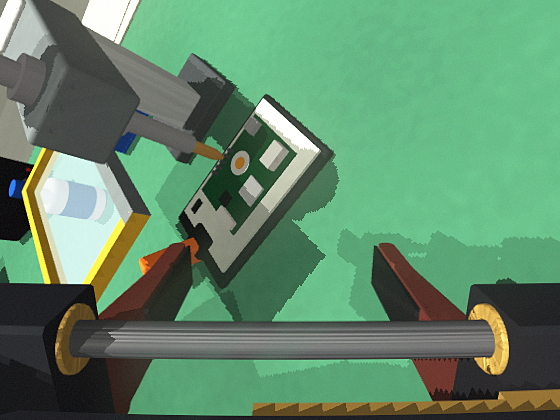

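```bash
python3 - <<'E'
from fit import *
z=np.load("w6.npz");p=z['p']
cv2.imwrite("pics/w6z.png",cv2.resize(p[130:190,205:265,::-1],None,fx=10,fy=10,interpolation=cv2.INTER_NEAREST))
E
```

```text
(no output)
```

View pics/w6z.png

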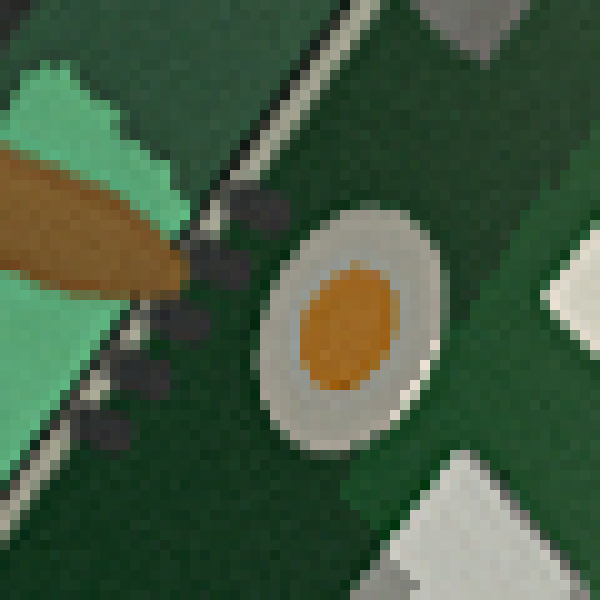

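```bash
cat >> fit.py <<'E'
def rayw(u,v,zz,pose):
    cm=camera_model("wrist");q=cv2.undistortPoints(np.array([[[u,v]]],float),cm['intrinsics'],np.array(cm['dist'])).ravel()
    T=np.eye(4);T[:3,:3]=R.from_quat(pose[1]).as_matrix();T[:3,3]=pose[0];V=T@cm['T_tool_cam']
    d=V[:3,:3]@[q[0],q[1],1];o=V[:3,3];return (o+d*(zz-o[2])/d[2])[:2]
E
python3 - <<'E'
from fit import *
z=np.load("w6.npz");P=(z['pos'],z['rot'])
pad=rayw(239.5,162.3,.016,P);print("pad",pad)
for q in ((221.3,156.3),(220.5,157),(222.3,156)): a=rayw(*q,.042,P);print("pin",a,a-pad)
E
```

```text
pad [0.67347491 0.13284671]
pin [0.67188374 0.1340118 ] [-0.00159117  0.00116509]
pin [0.67075183 0.1345829 ] [-0.00272308  0.00173619]
pin [0.67281302 0.13286574] [-6.61893101e-04  1.90284887e-05]
```

The side view puts the pad at about (239.5,162.3) and the pin tip at (221,156). That is about 1–1.5 mm off pad centre, and the scene camera gives 0.7 mm. It's good enough to press, so I'll raise the arm, set the tool vertical and close the fingers.

```bash
python3 - <<'E'
from plan import *
plan([.675,-.07,.36],tool(1.5,0)*rz(57),vmm=32,vdeg=6.5,g=-1)
E
```

```text
t 16.28 tcp [ 0.6737 -0.0696  0.1517] err mm [  1.3  -0.4 208.3] rot deg [-23.82  37.75   0.38] rows 7 F [-0.5  0.6 -0.5] grip 1.001
joints [-0.43  0.74  1.47  0.74  1.34  0.3 ]
[-3.4, 5.4, 0.1, -17.5, -11.4, -21.2, -1, -3.4, 5.4, 0.1, -15.4, -10.0, -23.4, -1, -3.4, 5.4, 0.1, -13.1, -8.6, -25.3, -1, -3.4, 5.4, 0.1, -10.7, -7.0, -26.9, -1, -3.4, 5.4, 0.1, -8.1, -5.4, -28.1, -1, -3.4, 5.4, 0.1, -5.4, -3.6, -29.0, -1, -3.4, 5.4, 0.1, -2.7, -1.9, -29.6, -1]
```

send_rows:
  deltas: [-3.4,5.4,0,-17.5,-11.4,-21.2,-1,-3.4,5.4,0,-15.4,-10,-23.4,-1,-3.4,5.4,0,-13,-8.6,-25.3,-1,-3.4,5.4,0,-10.7,-7,-27,-1,-3.4,5.4,0,-8,-5.4,-28,-1,-3.4,5.4,0,-5.4,-3.6,-29,-1,-3.4,5.4,0,-2.7,-2,-29.6,-1]

```text
time_s: 16.87
tcp_pos: [0.6644, -0.0765, 0.3481]
tcp_rot: [0.851, -0.525, -0.011, 0.017]
contact_force: [1.4, 0.2, -0.2]
grip_width: 0.508
```

```bash
python3 - <<'E'
from plan import *
plan([.672,.132,.33],tool(1.5,0)*rz(57),vmm=30,vdeg=6.5,g=-1)
E
```

```text
t 16.87 tcp [ 0.6644 -0.0765  0.3481] err mm [  7.6 208.5 -18.1] rot deg [ 2.34  0.06 -2.33] rows 7 F [ 1.4  0.2 -0.2] grip 0.508
joints [-0.12  0.4   1.37 -0.02  1.4   0.99]
[0.3, 0.0, -0.3, -26.1, -14.4, 2.0, -1, 0.3, 0.0, -0.3, -26.1, -14.5, 2.1, -1, 0.3, 0.0, -0.3, -26.0, -14.7, 2.2, -1, 0.3, 0.0, -0.3, -25.9, -14.8, 2.2, -1, 0.3, 0.0, -0.3, -25.8, -15.0, 2.3, -1, 0.3, 0.0, -0.3, -25.7, -15.1, 2.4, -1, 0.3, 0.0, -0.3, -25.6, -15.2, 2.5, -1]
```

send_rows:
  deltas: [0.3,0,-0.3,-26,-14.4,0,-1,0.3,0,-0.3,-26,-14.5,2,-1,0.3,0,-0.3,-26,-14.7,2,-1,0.3,0,-0.3,-26,-14.8,2,-1,0.3,0,-0.3,-25.8,-15,2,-1,0.3,0,-0.3,-25.7,-15,2,-1,0.3,0,-0.3,-25.6,-15,2,-1,0,0,0,0,0,0,-1]

```text
time_s: 17.53
tcp_pos: [0.6664, 0.1386, 0.3424]
tcp_rot: [0.852, -0.524, 0.005, -0.001]
contact_force: [0.9, -0.3, -1.0]
grip_width: 0.006
```

```bash
python3 - <<'E'
from plan import *
plan([.672,.132,.31],tool(1.5,0)*rz(57),vmm=10,vdeg=6.5,g=-1)
o=telemetry.get_obs();p,d=snapshot("wrist");cv2.imwrite("pics/w7.png",p[:,:,::-1])
print(proj("wrist",[[.672,.132,.28]],pose=(o['tcp_pos'],o['tcp_rot'])))
E
```

```text
t 17.53 tcp [0.6664 0.1386 0.3424] err mm [  5.6  -6.6 -32.4] rot deg [-0.4  -0.44 -2.09] rows 4 F [ 0.9 -0.3 -1. ] grip 0.006
joints [ 0.19  0.4   1.38 -0.01  1.35  1.29]
[-0.1, -0.1, -0.5, 2.0, -0.4, 8.1, -1, -0.1, -0.1, -0.5, 2.0, -0.4, 8.1, -1, -0.1, -0.1, -0.5, 2.1, -0.4, 8.1, -1, -0.1, -0.1, -0.5, 2.1, -0.4, 8.1, -1]
[[296.41700535 223.99505315]]
```

View pics/w7.png

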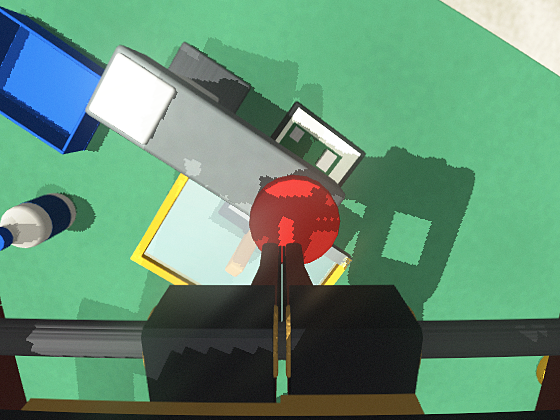

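send_rows:
  deltas: [0,-0.1,-0.5,2,-0.4,9,-1,0,-0.1,-0.5,2,-0.4,9,-1,0,-0.1,-0.5,2,-0.4,9,-1,0,-0.1,-0.5,2,-0.4,9,-1,0,0,0,0,0,9,-1,0,0,0,0,0,5,-1,0,0,0,0,0,0,-1]

```text
time_s: 18.17
tcp_pos: [0.6694, 0.1212, 0.2852]
tcp_rot: [0.858, -0.513, 0.0, -0.0]
contact_force: [-0.5, 0.1, 0.1]
grip_width: 0.003
```

```bash
python3 - <<'E'
from plan import *
plan([.672,.132,.275],tool(1.5,0)*rz(57),vmm=6,vdeg=6.5,g=-1)
E
```

```text
t 18.17 tcp [0.6694 0.1212 0.2852] err mm [  2.6  10.8 -10.2] rot deg [-0.06 -0.01 -0.66] rows 3 F [-0.5  0.1  0.1] grip 0.003
joints [0.16 0.45 1.44 0.   1.25 1.24]
[-0.0, -0.0, -0.2, -2.8, -2.5, 3.4, -1, -0.0, -0.0, -0.2, -2.8, -2.5, 3.4, -1, -0.0, -0.0, -0.2, -2.8, -2.5, 3.4, -1]
```

send_rows:
  deltas: [0,0,0,-4.2,-3.8,0,-1,0,0,0,-4,-3.8,0,-1,0,0,0,0,0,0,-1]

```text
time_s: 18.42
tcp_pos: [0.6726, 0.1321, 0.2846]
tcp_rot: [0.858, -0.514, -0.0, -0.0]
contact_force: [-0.0, -0.2, -0.3]
grip_width: 0.005
```

```bash
python3 - <<'E'
from plan import *
plan([.672,.132,.26],tool(1.5,0)*rz(57),vmm=4,vdeg=6.5,g=-1)
E
```

```text
t 18.42 tcp [0.6726 0.1321 0.2846] err mm [ -0.6  -0.1 -24.6] rot deg [-0.02  0.02 -0.76] rows 7 F [-0.  -0.2 -0.3] grip 0.005
joints [0.18 0.46 1.43 0.   1.26 1.26]
[-0.0, 0.0, -0.1, -0.0, 0.1, 3.5, -1, -0.0, 0.0, -0.1, -0.0, 0.1, 3.5, -1, -0.0, 0.0, -0.1, -0.0, 0.1, 3.5, -1, -0.0, 0.0, -0.1, -0.0, 0.1, 3.5, -1, -0.0, 0.0, -0.1, -0.0, 0.1, 3.5, -1, -0.0, 0.0, -0.1, -0.0, 0.1, 3.5, -1, -0.0, 0.0, -0.1, -0.0, 0.1, 3.5, -1]
```

send_rows:
  deltas: [0,0,0,0,0,4,-1,0,0,0,0,0,4,-1,0,0,0,0,0,4,-1,0,0,0,0,0,4,-1,0,0,0,0,0,4,-1,0,0,0,0,0,4,-1]

```text
time_s: 18.92
tcp_pos: [0.6737, 0.1333, 0.2621]
tcp_rot: [0.858, -0.513, 0.002, -0.001]
contact_force: [-0.8, -0.5, 3.2]
grip_width: 0.006
```

```bash
python3 - <<'E'
from plan import *
plan([.672,.132,.254],tool(1.5,0)*rz(57),vmm=4,vdeg=6.5,g=-1)
E
```

```text
t 18.92 tcp [0.6737 0.1333 0.2621] err mm [-1.7 -1.3 -8.1] rot deg [-0.25 -0.11 -0.65] rows 3 F [-0.8 -0.5  3.2] grip 0.006
joints [ 0.18  0.48  1.45 -0.    1.21  1.26]
[-0.1, -0.0, -0.2, 0.1, 0.7, 2.7, -1, -0.1, -0.0, -0.2, 0.1, 0.7, 2.7, -1, -0.1, -0.0, -0.2, 0.1, 0.7, 2.7, -1]
```

send_rows:
  deltas: [0,0,0,0,0.5,3,-1,0,0,0,0,0.5,2.5,-1,0,0,0,0,0,2,-1]

```text
time_s: 19.17
tcp_pos: [0.6738, 0.1333, 0.2543]
tcp_rot: [0.858, -0.513, 0.003, -0.003]
contact_force: [-2.9, -0.8, 14.3]
grip_width: 0.005
```

send_rows:
  deltas: [0,0,0,0,0,1.5,-1,0,0,0,0,0,1.5,-1]

```text
time_s: 19.33
tcp_pos: [0.6738, 0.1333, 0.2542]
tcp_rot: [0.858, -0.513, 0.003, -0.003]
contact_force: [-5.8, -1.4, 12.8]
grip_width: 0.001
```

send_rows:
  deltas: [0,0,0,0,0,2,-1,0,0,0,0,0,2,-1,0,0,0,0,0,2,-1,0,0,0,0,0,2,-1,0,0,0,0,0,2,-1]

```text
time_s: 19.75
tcp_pos: [0.6738, 0.1333, 0.2542]
tcp_rot: [0.858, -0.513, 0.005, -0.004]
contact_force: [-5.1, -0.6, 12.9]
grip_width: 0.006
```

```bash
python3 - <<'E'
from plan import *
p,d=snapshot("scene");c=p[205:325,280:400,::-1];cv2.imwrite("pics/s8z.png",cv2.resize(c,None,fx=5,fy=5,interpolation=cv2.INTER_NEAREST))
o=telemetry.get_obs();print(o['tcp_pos'],o['contact_force'])
E
```

```text
[0.67382186 0.13329828 0.2542056 ] [-6.03743245 -1.09280283 13.86972947]
```

View pics/s8z.png

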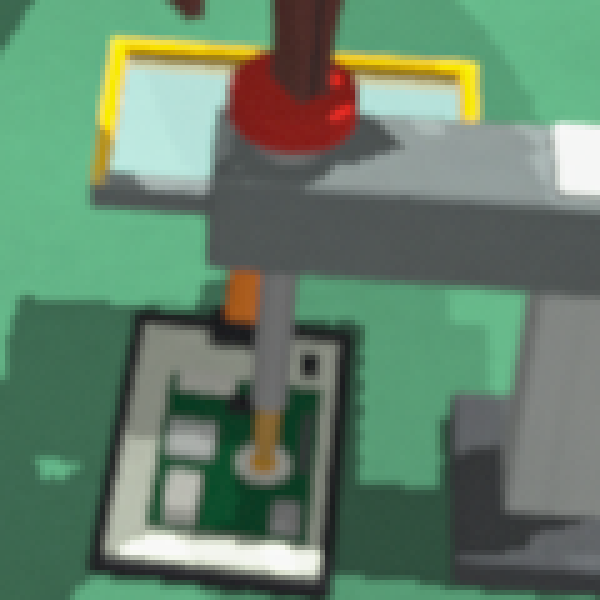

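The pin sits on the centre of the gold pad at (264,462), with about 13 N at the knob. Now I'll let it spring back.

send_rows:
  deltas: [0,0,0,0,0,-5,-1,0,0,0,0,0,-8,-1,0,0,0,0,0,-10,-1,0,0,0,0,0,-12,-1,0,0,0,0,0,-15,-1,0,0,0,0,0,-20,-1,0,0,0,0,0,-20,-1,0,0,0,0,0,0,-1]

```text
time_s: 20.47
tcp_pos: [0.6717, 0.1328, 0.3499]
tcp_rot: [0.858, -0.513, 0.004, -0.003]
contact_force: [-0.2, -0.4, 0.7]
grip_width: 0.005
```

send_rows:
  deltas: [0,0,0,0,0,-15,-1,0,0,0,0,0,0,-1,0,0,0,0,0,0,-1,0,0,0,0,0,0,-1]

```text
time_s: 20.8
tcp_pos: [0.6706, 0.1326, 0.3637]
tcp_rot: [0.858, -0.513, 0.003, -0.003]
contact_force: [0.4, -0.7, 0.4]
grip_width: 0.003
```

```bash
python3 - <<'E'
from plan import *
p,d=snapshot("scene");c=p[205:325,280:400,::-1];cv2.imwrite("pics/s9z.png",cv2.resize(c,None,fx=5,fy=5,interpolation=cv2.INTER_NEAREST));cv2.imwrite("pics/s9.png",p[:,:,::-1])
o=telemetry.get_obs();print(o['time_s'],o['tcp_pos'],o['contact_force'],o['dq'].round(3))
E
```

```text
20.85 [0.67028106 0.13250433 0.36301347] [-0.41255404 -0.3236946  -0.52939709] [ 0.001  0.007  0.004 -0.002  0.004 -0.003]
```

View pics/s9z.png

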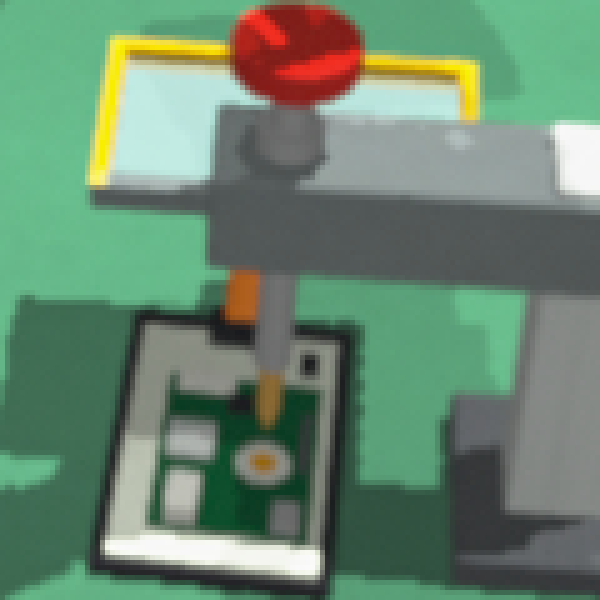

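View pics/s9.png

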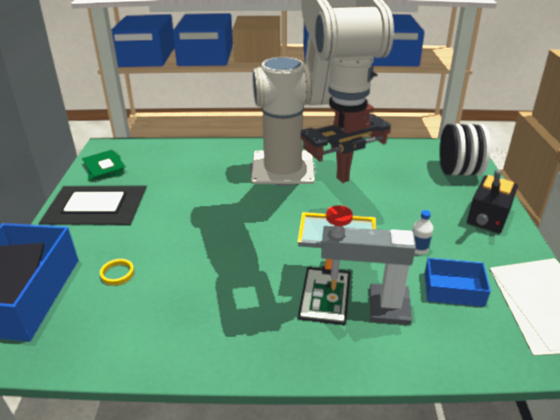

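The pin is back up with its tip at zoom (268,428), and the pad is unmoved at (263,462). The arm is clear of everything, and the tape roll, bottle and bin have not moved. Handing in.

```bash
python3 -c "
from station import job
print(job.sign_off())"
```

```text
the job is handed in; nothing more can be done
None
```

I slid the carrier under the probe station, pressed the pin onto the gold pad, released it so that it sprang back up, and handed the job in at about 21 s of the 56 s allowed.

- **Grasp:** I gripped the orange handle with the gripper tilted 50°. I then let go and regripped half a turn round, because I expected the last joint to run out of range. The joint readings during the slide suggest that regrip was probably not needed.
- **Slide:** The carrier moved about 0.36 m. The tool height stayed within 0.1 mm and the drag was about 5 N, so it stayed flat on the bench.
- **Centring:** The scene camera put the pin about 0.7 mm from the pad centre, and a wrist view from the side put it at about 2 mm, give or take 1 mm. The two disagree slightly, but both are well inside the 14 mm pad, so I did not adjust further.
- **Press:** I pushed the knob down with the closed fingers. It met the board with the fingertips at 0.2542 m, against 0.254 m expected. I held it there for about 0.5 s at 13–14 N, which leaves roughly 10 N on the pad after the spring. A picture during the hold showed the tip in the middle of the gold.
- **Sideways force:** There was also about 6 N sideways on the knob during the hold, and the pad showed no shift afterwards.
- **Last check:** The pin was up, the carrier had not moved, the arm was about 80 mm above the knob, and the tape roll, bottle and bin were where they started.

One joint came within 0.01 rad of its limit (2.57 of 2.58) while backing away from the handle, but none of the readings I took was out of range.

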